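# Trace the lobed tray template with the scriber

### The arm

A 6-joint arm with a two-finger parallel gripper is mounted at the origin on the work surface. World frame = base frame: x ahead of the robot, y to its left, z up, the work surface at z = 0. Lengths are in m, angles in rad, forces in N, time in s.
With the tool pointing down it reaches from about 0.325 to 0.875 m from the base axis. Payload 4.4 kg.
Tool frame: the origin (TCP) lies on the front face of the gripper's body, between the roots of the fingers; the fingertips stand 73 mm ahead of it and the grasp point (between the pads) lies 54 mm ahead of it; z points along the fingers, y is the direction in which the jaws open and shut (so a half turn about z gives the same grasp; the last joint's range is limited). The gripper opens to 85 mm and grips with 20 to 120 N. Pads are 22 mm wide; open, the fingers measure 114 mm over their backs; the gripper's body (76 mm by 85 mm) begins 54 mm behind the grasp point. The pads swing forward as they close: fully open they stand 13 mm farther back than shut.
Start: joints at [-1.331, 0.207, 1.542, -0, 1.393, -0.15], TCP at [0.218, -0.532, 0.304] pointing down, gripper open.
Joint ranges: [-2.73, 2.73], [-0.86, 2.22], [0.23, 2.46], [-1.11, 4.25], [0.08, 2.63], [-2.82, 2.82]. Speed limits (rad/s): [2.79, 2.79, 3.14, 3.14, 3.14, 3.14].

### API

Orientations are given as [roll, pitch, yaw] about the fixed x, y, z axes, in that order (R = Rz(yaw) Ry(pitch) Rx(roll)).
In Python, from bench import ctrl, optics gives the robot as it stands.
- The arm moves only by the shell command python3 -m pendant 'ROWS' [OPENING] [FORCE]. ROWS is JSON, a list of rows, each a list of 2 entries, a list of its own where there are three numbers: the shift along the tool's x, y, z normalised to -1 to 1, where 1 is 0.05 m, then the turn about the tool's z normalised to -1 to 1, where 1 is 180 degrees. In form: [[[x, y, z], yaw], ...]. A call has 1 to 5 rows; each row shifts and turns the commanded pose from where the row before left it, along the tool's axes as they then stand; what a row does not reach is not made up. A row lasts 1/8 s, in which the tool goes at most 62.5 mm and 10.7 degrees, less where a joint would pass 70% of its speed; a pose out of reach is approached as far as the arm can. A call with a number of a shift or a turn outside -1 to 1 is refused whole. A call with a gripper value outside its range is refused whole. OPENING is the closure, from 0 (fully open) to 1 (shut), set as the call begins (- or left out, the last holds). The fingers move at their own pace and stop on an object; FORCE is the grip in N (left out, the last holds). Time passes only in rows, so rows that do not move let the fingers close. It gives the time, the measured TCP pose, the force and the opening at its end, in the units of the state.
- ctrl.observe(): the state, without advancing time (a new reading comes with each control period).
- optics.grab_frame(name): name is "scene" or "top" or "wrist"; returns the picture (400x640x3 uint8, red, green, blue); there is no depth.
- optics.camera_model(name): a dict with "K" (3x3 intrinsics, pixels), "dist_coeffs" ([k1, k2, p1, p2, k3] as OpenCV has them; the pictures are not rectified), "view" (4x4, takes a point from world to camera coordinates); the wrist camera has in their place "hand_eye" (4x4, takes a point from camera to tool coordinates, whose origin is the TCP and whose axes are the flange's). Camera axes: x right, y down, z forward; pixel columns grow to the right and rows downward; lengths in m; the calibration is good to about 2 mm. A picture is of the moment at which its call begins: read the wrist's pose just before it. camera_model takes no time and is no camera call.
- ctrl.hand_in(): hands the job in, once; it reports no verdict.
The state is a dict: "clock": time; "joint_pos": joint angles; "dq": joint speeds; "effort": joint torques, N m; "ee_pos": TCP position; "eef_rot": TCP orientation; "force": force on the tool from outside, world axes, zero at the start; "moment": the same for the moment, N m; "width": finger opening in m.
Only numpy, scipy, OpenCV 4.12 (cv2) and the standard library are available. Lean on these libraries where they do the work, as an engineer would, in place of code of your own. Each camera call takes 0.05 s, during which the arm holds its last target.

### The job

Take the scriber (the tall tool with the square handle) out of the tool stand and, holding it upright with its point hanging below the brass template, trace its shank along the scalloped edge in one pass from the rivet nearest the stand, round all three lobes and through both valleys, to the far rivet. Stay in touch with the edge all the way but press only lightly, a few newtons and never over 12, and touch the clamped template with nothing but the scriber. Then stand the scriber fully home in the free hole of the stand and let go, leaving everything else where it is.

Things in the scene. Friction and masses are not known exactly. Their poses are not given: they have to be found in the camera images.
- fixture: Wooden block (85 x 150 mm, 30 mm high, fixed to the table) carrying a flat brass template, 12 mm thick, held by two steel clamps at its back. The template's lobed edge, facing +x, overhangs the block with free space under it: underside 30 mm, top 42 mm above the table. Origin: on the table under the nominal centre of the middle lobe, 46 mm behind its crest's scriber line; z up.
- profile (a point): Nominal centre of the middle lobe, on the template's top, 42 mm above the fixture's origin. Nominal edge, mm in the fixture's frame: middle lobe of radius 42 about (0, 0); side lobes of radius 30 about (0, -80) and (0, 80); two hollow valleys of radius 20 about (38.7, -48.4) and (38.7, 48.4), all joining smoothly.
- clamping (a point): Where the template rests on the block, 30 mm above the fixture's origin. It was clamped by hand: its real place is off the nominal by up to 9 mm either way along the fixture's x and up to 0.025 rad about the origin, differently each time. No listed pose shows this error: feel for it. The template is hard and stays put when pressed; only the arm and grip give, about 3 to 5 N per mm.
- scriber: The scriber, upright in one of the three holes of the stand: the tallest tool there and the only one with a square handle. 92 mm long, 90 g. Origin: its point; z up the tool. Cone 0-6 mm, round shank of 8 mm diameter to 42, collar of 28 mm diameter 42-46, dark wooden handle 22 x 22 mm square 46-92, faces across x and y, near parallel to the stand's. It hangs by its collar, point 8 mm above the table.
- stand: Tool stand: wooden block 55 (x) x 170 (y) x 50 mm high, fixed to the table, with three through holes of 13 mm diameter in a row along y, 55 mm apart, the middle one at the centre. Origin: centre of its underside.
- punch_a: Bystander: punch with a mushroom head, 78 mm long, in another hole of the stand. Shank as the scriber, collar of 20 mm diameter. Origin: its lower end.
- punch_b: Bystander: short punch with a round handle, 70 mm long, in the remaining hole of the stand. Shank as the scriber, collar of 20 mm diameter. Origin: its lower end.
- start (a point): Start of the trace, at the end nearest the stand: nominal place of the scriber's axis as it touches the edge there (4 mm off the edge), 36 mm above the table, uncorrected for the clamping error: (19.5, -107.9) mm in the fixture's frame, on the outer flank of a side lobe, 55 degrees outward of +x from that lobe's centre. A small dark rivet on the template, 10 mm inward of it, marks it.
- finish (a point): End of the trace: nominal place of the scriber's axis as it touches the edge there (4 mm off the edge), 36 mm above the table, uncorrected for the clamping error: (19.5, 107.9) mm in the fixture's frame, on the outer flank of a side lobe, 55 degrees outward of +x from that lobe's centre. A small dark rivet on the template, 10 mm inward of it, marks it.
- hammer: Bystander: hammer, 260 mm, lying. Origin: under the middle of the tool.
- bowl: Bystander: brass bowl, 110 mm wide, 50 mm high. Origin: middle of its underside.
- copper_cup: Bystander: copper cup, 70 mm wide, 75 mm high. Origin: middle of its underside.
- weight: Bystander: knobbed brass weight, 48 mm wide, 42 mm high. Origin: middle of its underside.
- candlestick: Bystander: brass candlestick, 125 mm high. Origin: middle of its underside.
- blank_disc: Bystander: copper disc, 100 mm wide, 6 mm thick. Origin: middle of its underside.
There are look-alikes about, which are no part of the job. Leave any green look-alike of the fixture alone. What is shaped like the stand but pink is not meant.

How it is judged:
On the way, in this order (a step that is already met when the one before it is completed fails the run):
1. upright scriber in touch with the traced edge -104 mm along the fixture's y (within 7 mm, point below 36 mm, contact over 0.3 N) (y of scriber in the frame of fixture between -0.111 and -0.097 m and x of scriber in the frame of fixture between 0.002 and 0.09 m and height (world z) of scriber below 0.036 m and contact force between scriber and fixture above 0.3 N and angle between scriber's own z axis and vertical below 0.25 rad), for 0.15 s.
2. upright scriber in touch with the traced edge -81 mm along the fixture's y (within 7 mm, point below 36 mm, contact over 0.3 N) (y of scriber in the frame of fixture between -0.0878889 and -0.0738889 m and x of scriber in the frame of fixture between 0.002 and 0.09 m and height (world z) of scriber below 0.036 m and contact force between scriber and fixture above 0.3 N and angle between scriber's own z axis and vertical below 0.25 rad), for 0.15 s.
3. upright scriber in touch with the traced edge -58 mm along the fixture's y (within 7 mm, point below 36 mm, contact over 0.3 N) (y of scriber in the frame of fixture between -0.0647778 and -0.0507778 m and x of scriber in the frame of fixture between 0.002 and 0.09 m and height (world z) of scriber below 0.036 m and contact force between scriber and fixture above 0.3 N and angle between scriber's own z axis and vertical below 0.25 rad), for 0.15 s.
4. upright scriber in touch with the traced edge -35 mm along the fixture's y (within 7 mm, point below 36 mm, contact over 0.3 N) (y of scriber in the frame of fixture between -0.0416667 and -0.0276667 m and x of scriber in the frame of fixture between 0.002 and 0.09 m and height (world z) of scriber below 0.036 m and contact force between scriber and fixture above 0.3 N and angle between scriber's own z axis and vertical below 0.25 rad), for 0.15 s.
5. upright scriber in touch with the traced edge -12 mm along the fixture's y (within 7 mm, point below 36 mm, contact over 0.3 N) (y of scriber in the frame of fixture between -0.0185556 and -0.00455556 m and x of scriber in the frame of fixture between 0.002 and 0.09 m and height (world z) of scriber below 0.036 m and contact force between scriber and fixture above 0.3 N and angle between scriber's own z axis and vertical below 0.25 rad), for 0.15 s.
6. upright scriber in touch with the traced edge 12 mm along the fixture's y (within 7 mm, point below 36 mm, contact over 0.3 N) (y of scriber in the frame of fixture between 0.00455556 and 0.0185556 m and x of scriber in the frame of fixture between 0.002 and 0.09 m and height (world z) of scriber below 0.036 m and contact force between scriber and fixture above 0.3 N and angle between scriber's own z axis and vertical below 0.25 rad), for 0.15 s.
7. upright scriber in touch with the traced edge 35 mm along the fixture's y (within 7 mm, point below 36 mm, contact over 0.3 N) (y of scriber in the frame of fixture between 0.0276667 and 0.0416667 m and x of scriber in the frame of fixture between 0.002 and 0.09 m and height (world z) of scriber below 0.036 m and contact force between scriber and fixture above 0.3 N and angle between scriber's own z axis and vertical below 0.25 rad), for 0.15 s.
8. upright scriber in touch with the traced edge 58 mm along the fixture's y (within 7 mm, point below 36 mm, contact over 0.3 N) (y of scriber in the frame of fixture between 0.0507778 and 0.0647778 m and x of scriber in the frame of fixture between 0.002 and 0.09 m and height (world z) of scriber below 0.036 m and contact force between scriber and fixture above 0.3 N and angle between scriber's own z axis and vertical below 0.25 rad), for 0.15 s.
9. upright scriber in touch with the traced edge 81 mm along the fixture's y (within 7 mm, point below 36 mm, contact over 0.3 N) (y of scriber in the frame of fixture between 0.0738889 and 0.0878889 m and x of scriber in the frame of fixture between 0.002 and 0.09 m and height (world z) of scriber below 0.036 m and contact force between scriber and fixture above 0.3 N and angle between scriber's own z axis and vertical below 0.25 rad), for 0.15 s.
10. upright scriber in touch with the traced edge 104 mm along the fixture's y (within 7 mm, point below 36 mm, contact over 0.3 N) (y of scriber in the frame of fixture between 0.097 and 0.111 m and x of scriber in the frame of fixture between 0.002 and 0.09 m and height (world z) of scriber below 0.036 m and contact force between scriber and fixture above 0.3 N and angle between scriber's own z axis and vertical below 0.25 rad), for 0.15 s.
At the end, for the whole second after the job is handed in: The scriber stands upright (within 0.1 rad) and at rest in a hole of the stand, its point within 4 mm of the hole's axis along each of the stand's axes and its point below 12 mm above the table (collar down on the block), released (((x of scriber in the frame of stand between -0.004 and 0.004 m and y of scriber in the frame of stand between -0.059 and -0.051 m) or (x of scriber in the frame of stand between -0.004 and 0.004 m and y of scriber in the frame of stand between -0.004 and 0.004 m) or (x of scriber in the frame of stand between -0.004 and 0.004 m and y of scriber in the frame of stand between 0.051 and 0.059 m)) and height (world z) of scriber below 0.012 m and angle between scriber's own z axis and vertical below 0.1 rad and linear speed of scriber below 0.02 m/s); the robot touches nothing.
It fails at once if the scriber presses on the template or its block with more than 12 N (contact force between scriber and fixture above 12 N).
It fails at once if the gripper or arm touches the template or its block (contact force between any of the fingers, the arm and fixture above 1 N).
It fails at once if the lowered scriber leaves the edge by more than about 1 cm between the ends (height (world z) of scriber below 0.036 m and ((y of scriber in the frame of fixture between -0.09 and -0.07 m and x of scriber in the frame of fixture between 0.055 and 0.2 m) or (y of scriber in the frame of fixture between -0.057 and -0.04 m and x of scriber in the frame of fixture between 0.044 and 0.2 m) or (y of scriber in the frame of fixture between -0.02 and 0.02 m and x of scriber in the frame of fixture between 0.067 and 0.2 m) or (y of scriber in the frame of fixture between 0.04 and 0.057 m and x of scriber in the frame of fixture between 0.044 and 0.2 m) or (y of scriber in the frame of fixture between 0.07 and 0.09 m and x of scriber in the frame of fixture between 0.055 and 0.2 m))).
It fails at once if a bystander is moved by more than 10 mm (distance of any of punch_a, punch_b, hammer, bowl, copper_cup, weight, candlestick, blank_disc from where it was at the start of the episode above 0.01 m).
It also fails if it takes over 72 s, if anything falls off the work surface, if the arm or the gripper's body presses on something with over 40 N, if the wrist force passes 120 N, or if a joint passes its speed limit or range.

## Working session

There is one attempt and no reset: what is moved stays moved. The work goes in short steps, Python scripts to look and compute and a shell command to move; the robot and the scene stay as the last step left them, time stands still between calls to the robot, and variables do not carry over. Pictures are saved under pics/ and viewed, and the job is handed in when it is done.

```bash
ls; mkdir -p pics; python3 - <<'E'
from bench import ctrl, optics
import cv2
print(ctrl.observe())
for n in("scene","top"):
    cv2.imwrite(f"pics/{n}0.png",optics.grab_frame(n)[:,:,::-1]); print(n,optics.camera_model(n))
cv2.imwrite("pics/wrist0.png",optics.grab_frame("wrist")[:,:,::-1]);print(optics.camera_model("wrist"))
E
```

```text
pics
{'clock': 0.0, 'joint_pos': array([-1.33148992e+00,  2.07436381e-01,  1.54300556e+00, -1.91613484e-05,
        1.39349765e+00, -1.50467901e-01]), 'dq': array([ 0.00036495, -0.00031489, -0.0002127 ,  0.00031976,  0.00112264,
       -0.00221525]), 'effort': array([ 7.77594341e-04, -3.83034360e+01, -2.91596389e+01, -9.93474691e-05,
        1.06185049e-02,  1.27802289e-05]), 'ee_pos': array([ 0.21834372, -0.531269  ,  0.3026918 ]), 'eef_rot': array([-3.13926941e+00, -3.33167610e-04,  3.89777322e-01]), 'force': array([0.37383849, 0.07781671, 0.764102  ]), 'moment': array([-0.03450073,  0.0071936 ,  0.01510404]), 'width': 0.0851262147994652}
scene {'K': array([[432.98738013,   0.        , 319.95201253],
       [  0.        , 432.98738013, 203.5738129 ],
       [  0.        ,   0.        ,   1.        ]]), 'dist_coeffs': array([-0.02236558,  0.        ,  0.        ,  0.        ,  0.        ]), 'view': array([[ 0.83283953,  0.55346877,  0.00711647, -0.41256539],
       [ 0.41930211, -0.62245313, -0.66086144, -0.25300065],
       [-0.3613365 ,  0.55337548, -0.75047419,  1.55351461],
    
[... 470 characters left out ...]
4437 , -0.99316997,  1.27921577],
       [ 0.        ,  0.        ,  0.        ,  1.        ]])}
{'K': array([[358.52637849,   0.        , 322.22456153],
       [  0.        , 358.52637849, 196.87901036],
       [  0.        ,   0.        ,   1.        ]]), 'dist_coeffs': array([-0.04757152,  0.        ,  0.        ,  0.        ,  0.        ]), 'hand_eye': array([[ 3.35375014e-04, -9.45189564e-01, -3.26521938e-01,
         8.48439169e-02],
       [ 9.99999841e-01,  1.68809428e-04,  5.38457085e-04,
        -5.23586913e-04],
       [-4.53824036e-04, -3.26522067e-01,  9.45189470e-01,
        -7.01460171e-02],
       [ 0.00000000e+00,  0.00000000e+00,  0.00000000e+00,
         1.00000000e+00]])}
```

View pics/scene0.png

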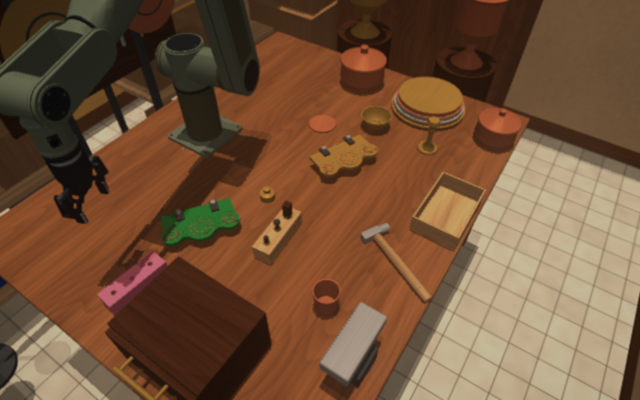

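View pics/top0.png

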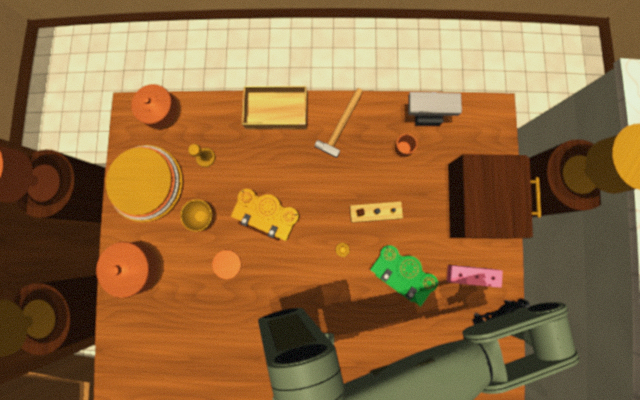

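View pics/wrist0.png

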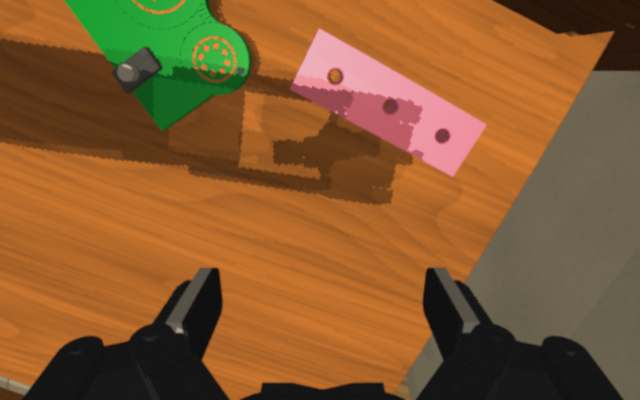

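```bash
cat > h.py <<'E'
import numpy as np, cv2
from bench import ctrl, optics
from scipy.spatial.transform import Rotation as R
def model(n,st=None):
    m=optics.camera_model(n)
    K=np.array(m['K']);d=np.array(m['dist_coeffs'])
    if n=='wrist':
        T=np.eye(4);T[:3,:3]=R.from_euler('xyz',st['eef_rot']).as_matrix();T[:3,3]=st['ee_pos']
        V=np.linalg.inv(T@np.array(m['hand_eye']))
    else: V=np.array(m['view'])
    return K,d,V
def plane(M,uv,z):
    K,d,V=M
    p=cv2.undistortPoints(np.array(uv,float).reshape(-1,1,2),K,d).reshape(-1,2)
    C=np.linalg.inv(V); o=C[:3,3]
    r=np.c_[p,np.ones(len(p))]@C[:3,:3].T
    s=(z-o[2])/r[:,2]
    return o+r*s[:,None]
def proj(M,X):
    K,d,V=M
    return cv2.projectPoints(np.array(X,float).reshape(-1,3),cv2.Rodrigues(V[:3,:3])[0],V[:3,3],K,d)[0].reshape(-1,2)
def fit_circle(P):
    A=np.c_[2*P,np.ones(len(P))];s=np.linalg.lstsq(A,(P**2).sum(1),rcond=None)[0]
    return s[:2],np.sqrt(s[2]+s[:2]@s[:2])
E
python3 - <<'E'
import cv2
t=cv2.imread('pics/top0.png');s=cv2.imread('pics/scene0.png')
a=cv2.resize(t[170:260,210:420],None,fx=3.8,fy=3.8,interpolation=cv2.INTER_CUBIC)
cv2.imwrite('pics/topz.png',a)
b=cv2.resize(s[130:270,240:400],None,fx=4,fy=4,interpolation=cv2.INTER_CUBIC)
cv2.imwrite('pics/scz.png',b)
E
```

```text
(no output)
```

View pics/topz.png

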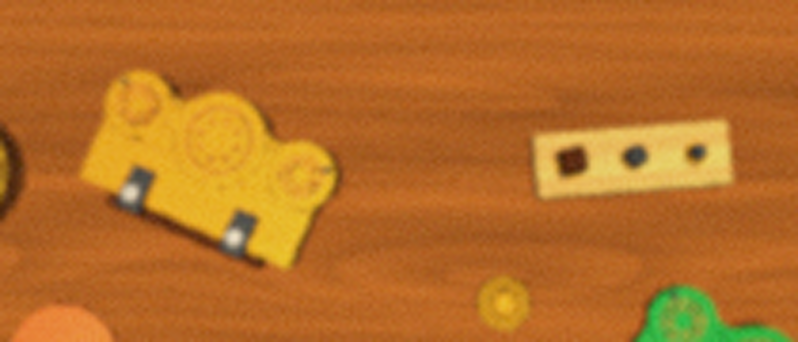

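View pics/scz.png

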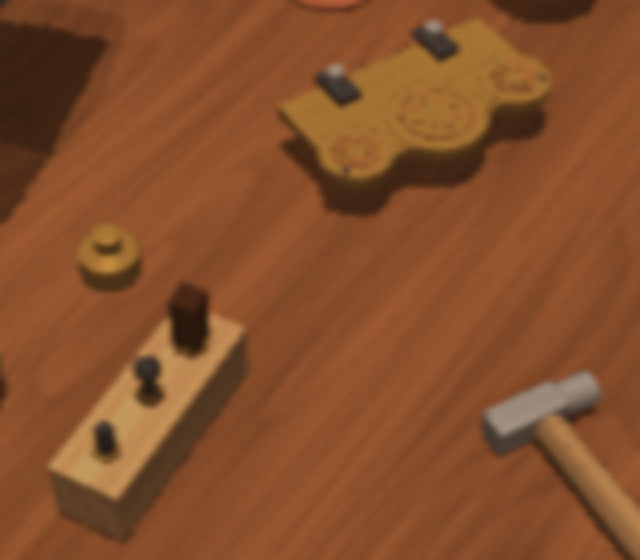

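```bash
python3 - <<'E'
from h import *
M=model('top');im=cv2.imread('pics/top0.png')
# zoom->px
z=lambda x,y:(210+(x+.5)/3.8-.5,170+(y+.5)/3.8-.5)
P=plane(M,[z(*p) for p in [(534,133),(727,121),(733,183),(540,197)]],.05);print('stand corners',P.round(4))
print('centre',P.mean(0),'sides',np.linalg.norm(P-np.roll(P,-1,0),axis=1), 'yaw(y axis)',np.arctan2(*(P[0]-P[1])[[1,0]])-np.pi/2, np.arctan2(*(P[3]-P[2])[[1,0]])-np.pi/2)
print('scriber top',plane(M,[z(572,161)],.1), 'punches',plane(M,[z(635,156)],.086),plane(M,[z(697,153)],.078))
print('rivets',plane(M,[z(327,170),z(127,85)],.042))
print('circ',plane(M,[z(215,137),z(303,173),z(137,99)],.042))
S=model('scene')
print('scene stand proj',proj(S,P))
E
```

```text
stand corners [[ 0.5259 -0.1477  0.05  ]
 [ 0.5384 -0.3173  0.05  ]
 [ 0.4839 -0.3221  0.05  ]
 [ 0.4698 -0.1533  0.05  ]]
centre [ 0.50452214 -0.23508098  0.05      ] sides [0.17006879 0.05468878 0.16942823 0.05638901] yaw(y axis) 0.0736328631950458 0.08359237802991415
scriber top [[ 0.49790385 -0.17743379  0.1       ]] punches [[ 0.50383786 -0.23209583  0.086     ]] [[ 0.50764332 -0.28623892  0.078     ]]
rivets [[0.49165955 0.03446516 0.042     ]
 [0.56543789 0.21584468 0.042     ]]
circ [[0.51970901 0.13497207 0.042     ]
 [0.48872552 0.05568958 0.042     ]
 [0.55292147 0.20631259 0.042     ]]
scene stand proj [[300.48640541 212.75722458]
 [267.31407081 255.38759033]
 [250.21943127 247.24105079]
 [283.65214849 205.75240045]]
```

```bash
cat >> h.py <<'E'
def tool(dw,yaw):
    "world delta (m) -> tool shift units"
    c,s=np.cos(yaw),np.sin(yaw)
    return np.round(np.array([dw[0]*c+dw[1]*s,dw[0]*s-dw[1]*c,-dw[2]])/.05,3)
E
python3 - <<'E'
from h import *
y=.39;p=np.array([.218,-.531,.303]);g=np.array([.5,.08,.33]);n=14
for i in range(n):
    print(tool((g-p)/n,y).tolist(), round(-.18/np.pi,4) if i<7 else 0)
    if i<7:y+=.18
print(y)
E
```

```text
[0.704, -0.654, -0.039] -0.0573
[0.81, -0.517, -0.039] -0.0573
[0.89, -0.364, -0.039] -0.0573
[0.941, -0.199, -0.039] -0.0573
[0.961, -0.027, -0.039] -0.0573
[0.95, 0.145, -0.039] -0.0573
[0.909, 0.313, -0.039] -0.0573
[0.838, 0.471, -0.039] 0
[0.838, 0.471, -0.039] 0
[0.838, 0.471, -0.039] 0
[0.838, 0.471, -0.039] 0
[0.838, 0.471, -0.039] 0
[0.838, 0.471, -0.039] 0
[0.838, 0.471, -0.039] 0
1.6499999999999997
```

```bash
python3 -m pendant '[[[0.704,-0.654,-0.04],-0.0573],[[0.81,-0.517,-0.04],-0.0573],[[0.89,-0.364,-0.04],-0.0573],[[0.94,-0.2,-0.04],-0.0573],[[0.96,-0.027,-0.04],-0.0573]]' 0
```

```text
clock: 0.78
ee_pos: [0.3195, -0.3121, 0.3137]
eef_rot: [-3.141, -0.0, 1.295]
force: [0.9, -0.8, -0.4]
width: 0.0852
```

```bash
python3 -m pendant '[[[0.95,0.145,-0.04],-0.0573],[[0.91,0.31,-0.04],-0.0573],[[0.84,0.47,-0.04],0],[[0.84,0.47,-0.04],0],[[0.84,0.47,-0.04],0]]'
python3 -m pendant '[[[0.84,0.47,-0.04],0],[[0.84,0.47,-0.04],0],[[0.84,0.47,-0.04],0],[[0.84,0.47,-0.04],0],[[0,0,0],0]]'
python3 - <<'E'
from h import *
s=ctrl.observe();cv2.imwrite('pics/w1.png',optics.grab_frame('wrist')[:,:,::-1])
import pickle;pickle.dump(s,open('w1.pkl','wb'));print(s['ee_pos'],s['eef_rot'],s['force'],s['joint_pos'])
E
```

```text
clock: 1.4
ee_pos: [0.4199, -0.0937, 0.3238]
eef_rot: [3.141, 0.0, 1.65]
force: [-0.1, -0.4, 0.3]
width: 0.0854
clock: 2.02
ee_pos: [0.5006, 0.0822, 0.3316]
eef_rot: [-3.141, -0.001, 1.655]
force: [-0.3, -0.2, -0.2]
width: 0.0855
[0.50056851 0.08222598 0.33161342] [-3.14138240e+00 -6.35151530e-04  1.65464482e+00] [-0.28510281 -0.21376249 -0.20158884] [-8.24282507e-03  3.99340804e-02  1.66967642e+00  6.19057143e-04
  1.43224995e+00 -9.21769648e-02]
```

View pics/w1.png

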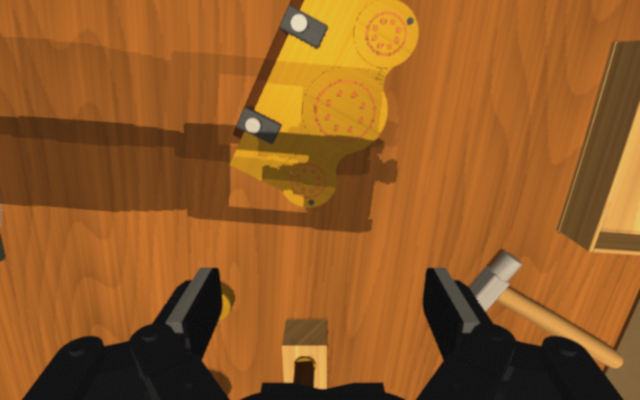

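```bash
python3 - <<'E'
from h import *
import pickle
s=pickle.load(open('w1.pkl','rb'));M=model('wrist',s)
im=cv2.imread('pics/w1.png')
hsv=cv2.cvtColor(im,cv2.COLOR_BGR2HSV)
# rivets: dark blobs near expectation
g=cv2.cvtColor(im,cv2.COLOR_BGR2GRAY).astype(float)
riv=[]
for u,v in((410,20),(311,202)):
    w=g[v-6:v+7,u-6:u+7];m=np.clip(np.percentile(w,50)-15-w,0,None)
    yy,xx=np.mgrid[v-6:v+7,u-6:u+7];riv.append(((m*xx).sum()/m.sum(),(m*yy).sum()/m.sum()))
print('riv',riv);R_=plane(M,riv,.042);print(R_,np.linalg.norm(R_[0]-R_[1]))
# brass mask: 
m=((hsv[...,0]>=18)&(hsv[...,0]<=32)&(hsv[...,1]>150)).astype(np.uint8)*255
m=cv2.morphologyEx(m,cv2.MORPH_CLOSE,np.ones((5,5)))
vis=im.copy();vis[m>0]=(255,0,0)
cv2.imwrite('pics/mask1.png',cv2.resize(vis[0:230,210:450],None,fx=2.5,fy=2.5))
E
```

```text
riv [(np.float64(410.25511898173767), np.float64(20.150525733259546)), (np.float64(311.2482269503546), np.float64(202.4822695035461))]
[[0.57045295 0.22108253 0.042     ]
 [0.49314487 0.03578177 0.042     ]] 0.2007807560390669
```

View pics/mask1.png

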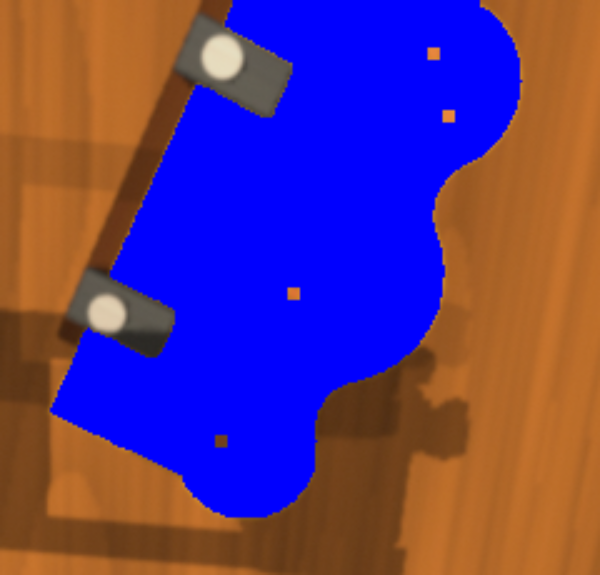

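```bash
cat > fit.py <<'E'
from h import *
import pickle
from scipy.optimize import least_squares
s=pickle.load(open('w1.pkl','rb'));M=model('wrist',s)
im=cv2.imread('pics/w1.png');hsv=cv2.cvtColor(im,cv2.COLOR_BGR2HSV)
m=((hsv[...,0]>=18)&(hsv[...,0]<=32)&(hsv[...,1]>150)).astype(np.uint8)*255
m=cv2.morphologyEx(m,cv2.MORPH_CLOSE,np.ones((5,5)));m[230:]=0
c=max(cv2.findContours(m,cv2.RETR_EXTERNAL,cv2.CHAIN_APPROX_NONE)[0],key=cv2.contourArea).reshape(-1,2)
c=c[c[:,1]>2]
W=plane(M,c,.042)[:,:2]
a,b=np.array([.49314,.03578]),np.array([.57045,.22108])
ey=(b-a)/np.linalg.norm(b-a);ex=np.array([ey[1],-ey[0]])
o=(a+b)/2-ex*.0138
print('rivet frame origin',o,'yaw',np.arctan2(ex[1],ex[0]))
L=np.c_[(W-o)@ex,(W-o)@ey]*1000
C={'mid':((0,0),42,1,(-35,35)),'s-':((0,-80),30,1,(-80,35)),'s+':((0,80),30,1,(-35,60)),'v-':((38.7,-48.4),20,-1,None),'v+':((38.7,48.4),20,-1,None)}
cen={}
for k,(cc,r,sg,rng) in C.items():
    d=L-np.array(cc)
    ang=np.degrees(np.arctan2(d[:,1],d[:,0]))
    if rng: sel=(ang>rng[0])&(ang<rng[1])&(abs(np.hypot(*d.T)-r)<7)
    else: sel=(abs(np.hypot(*d.T)-r)<7)&(abs(ang)>150)
    P=L[sel];f,rr=fit_circle(P)
    q=least_squares(lambda x:np.hypot(*(P-x).T)-r,cc).x
    cen[k]=q;print(k,sel.sum(),'free',f.round(1),rr.round(1),'fixed r',q.round(1))
E
python3 fit.py
```

```text
rivet frame origin [0.51905902 0.13374365] yaw -0.3952585257534964
mid 45 free [1.3 0.2] 39.8 fixed r [-1.   0.2]
s- 49 free [  0.7 -80.8] 27.9 fixed r [ -1.5 -79.8]
s+ 50 free [-1.1 79.6] 30.2 fixed r [-0.9 79.7]
v- 18 free [ 37.6 -48.3] 20.0 fixed r [ 37.6 -48.3]
v+ 20 free [37.1 47.6] 19.3 fixed r [37.8 47.6]
```

```bash
python3 - <<'E'
from h import *
print(tool((-.0005/6,-.2625/6,-.08/6),1.65))
E
python3 -m pendant '[[[-0.87,-0.07,0.27],0],[[-0.87,-0.07,0.27],0],[[-0.87,-0.07,0.27],0],[[-0.87,-0.07,0.27],0],[[-0.87,-0.07,0.27],0]]'
python3 -m pendant '[[[-0.87,-0.07,0.27],0],[[0,0,0],0]]'
python3 - <<'E'
from h import *
s=ctrl.observe();cv2.imwrite('pics/w2.png',optics.grab_frame('wrist')[:,:,::-1])
import pickle;pickle.dump(s,open('w2.pkl','wb'));print(s['ee_pos'],s['eef_rot'],s['force'])
E
```

```text
[-0.872 -0.071  0.267]
clock: 2.7
ee_pos: [0.4985, -0.1411, 0.2639]
eef_rot: [-3.141, 0.0, 1.648]
force: [0.1, -0.1, -0.1]
width: 0.0855
clock: 2.95
ee_pos: [0.4978, -0.1856, 0.2494]
eef_rot: [-3.139, -0.001, 1.644]
force: [0.1, -0.1, -0.3]
width: 0.0853
[ 0.49779953 -0.18558141  0.24944386] [-3.13864083e+00 -7.18328076e-04  1.64374699e+00] [ 0.08059897 -0.12437818 -0.25189142]
```

View pics/w2.png

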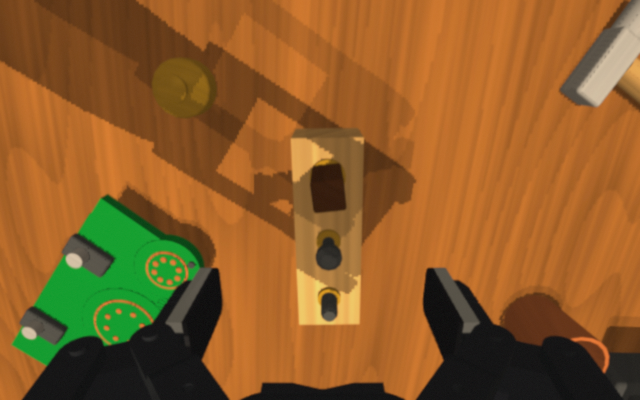

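```bash
python3 - <<'E'
import cv2,numpy as np
a=cv2.imread('pics/w2.png')[120:340,270:390].astype(float)
a=np.clip(a*2.2,0,255).astype(np.uint8)
cv2.imwrite('pics/w2z.png',cv2.resize(a[:105],None,fx=5.5,fy=5.5,interpolation=cv2.INTER_CUBIC))
E
```

```text
(no output)
```

View pics/w2z.png

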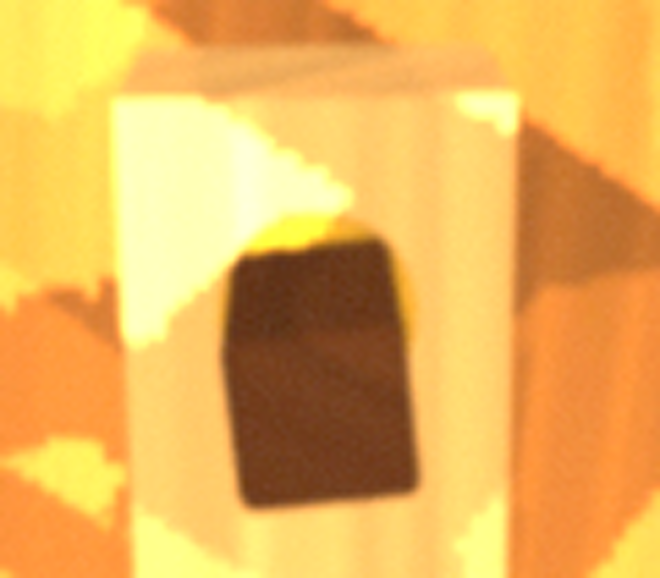

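```bash
python3 - <<'E'
from h import *
import pickle
s=pickle.load(open('w2.pkl','rb'));M=model('wrist',s)
z=lambda x,y:(270+(x+.5)/5.5-.5,120+(y+.5)/5.5-.5)
P=plane(M,[z(*p) for p in [(225,348),(405,330),(420,492),(245,508)]],.1)[:,:2]
print(P.round(4),P.mean(0),np.linalg.norm(P-np.roll(P,-1,0),axis=1))
for i,j in((0,1),(3,2)): d=P[j]-P[i];print('yaw x',np.arctan2(d[1],d[0]))
for i,j in((3,0),(2,1)): d=P[j]-P[i];print('yaw y',np.arctan2(-d[0],d[1]))
Q=plane(M,[z(112,97),z(522,95),(299.5,324),(359.5,324)],.05)[:,:2];print('stand corners',Q,np.linalg.norm(Q-np.roll(Q,-1,0),axis=1))
print('mid',Q.mean(0))
E
```

```text
[[ 0.489  -0.1676]
 [ 0.5097 -0.1639]
 [ 0.5133 -0.1838]
 [ 0.4926 -0.1874]] [ 0.50113246 -0.17567784] [0.02100508 0.02021594 0.02098539 0.02008984]
yaw x 0.17808624510974705
yaw x 0.1720740128977511
yaw y 0.18196973565554347
yaw y 0.18095258963659847
stand corners [[ 0.4705293  -0.1481103 ]
 [ 0.52653092 -0.14368362]
 [ 0.48656832 -0.31777349]
 [ 0.54120529 -0.31368383]] [0.05617631 0.17861773 0.05478982 0.18002691]
mid [ 0.50620846 -0.23081281]
```

```bash
python3 - <<'E'
from h import *
s=ctrl.observe();print(s['clock'],s['ee_pos'],s['eef_rot'])
print(tool(np.array([.5010,-.1765,.18])-s['ee_pos'],s['eef_rot'][2]))
E
```

```text
3.0 [ 0.49824615 -0.18404691  0.2500211 ] [-3.13961365e+00 -1.27146646e-03  1.64538050e+00]
[0.146 0.066 1.4  ]
```

```bash
python3 -m pendant '[[[0.1,0.05,0.7],-0.033],[[0,0,0.7],0],[[0,0,0],0],[[0,0,0],0]]'
python3 - <<'E'
from h import *
s=ctrl.observe();print(s['clock'],s['ee_pos'],s['eef_rot'],s['force'])
print(tool(np.array([.5010,-.1765,.131])-s['ee_pos'],s['eef_rot'][2]))
E
```

```text
clock: 3.5
ee_pos: [0.5025, -0.177, 0.1824]
eef_rot: [3.14, 0.001, 1.754]
force: [0.4, 0.5, 0.6]
width: 0.0855
3.5 [ 0.50245362 -0.17697557  0.18235374] [3.13999849e+00 1.23102500e-03 1.75404477e+00] [0.4093941  0.45108506 0.5895055 ]
[ 0.015 -0.027  1.027]
```

```bash
python3 -m pendant '[[[0,-0.02,0.35],0],[[0,0,0],0]]'
python3 - <<'E'
from h import *
cv2.imwrite('pics/w3.png',optics.grab_frame('wrist')[:,:,::-1])
E
```

```text
clock: 3.75
ee_pos: [0.5001, -0.1767, 0.1625]
eef_rot: [-3.14, -0.001, 1.754]
force: [0.9, 0.5, 0.2]
width: 0.0857
```

View pics/w3.png

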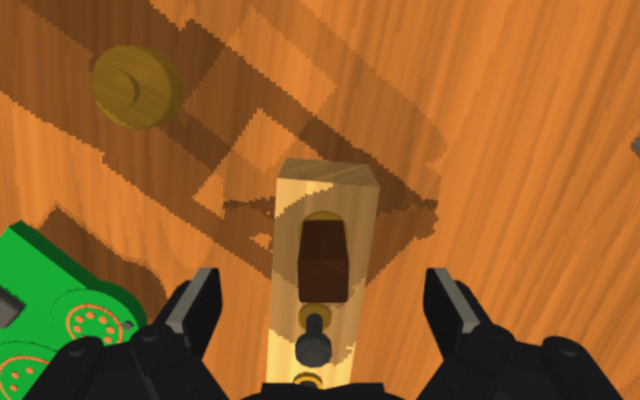

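```bash
python3 - <<'E'
from h import *
s=ctrl.observe();M=model('wrist',s)
P=plane(M,[(300,260),(348,258),(349,301),(300,300)],.1)[:,:2];print(P,P.mean(0),np.linalg.norm(P-np.roll(P,-1,0),axis=1))
print(s['ee_pos'],tool(np.r_[P.mean(0),.131]-s['ee_pos'],s['eef_rot'][2]))
E
```

```text
[[ 0.48975366 -0.16784321]
 [ 0.50933684 -0.16324797]
 [ 0.51416511 -0.18400281]
 [ 0.49294401 -0.18741308]] [ 0.50154991 -0.17562677] [0.02011509 0.02130905 0.02149337 0.01982821]
[ 0.50045187 -0.17693969  0.1629519 ] [0.022 0.026 0.639]
```

```bash
python3 -m pendant '[[[0.02,0.02,0.4],0],[[0,0,0.24],0],[[0,0,0],0],[[0,0,0],0]]'
python3 -m pendant '[[[0,0,0],0],[[0,0,0],0],[[0,0,0],0],[[0,0,0],0],[[0,0,0],0]]' 1 80
```

```text
clock: 4.3
ee_pos: [0.502, -0.1762, 0.1318]
eef_rot: [3.141, 0.001, 1.754]
force: [0.1, -0.6, -0.6]
width: 0.085
clock: 4.92
ee_pos: [0.5019, -0.1762, 0.1317]
eef_rot: [3.141, 0.001, 1.754]
force: [0.1, -0.9, 2.8]
width: 0.0209
```

```bash
python3 -m pendant '[[[0,0,-0.3],0],[[0,0,-0.4],0],[[0,0,-0.4],0],[[0,0,-0.4],0],[[0,0,0],0]]'
python3 - <<'E'
from h import *
cv2.imwrite('pics/w4.png',optics.grab_frame('wrist')[:,:,::-1])
s=ctrl.observe();print(s['ee_pos'],s['force'])
E
```

```text
clock: 5.55
ee_pos: [0.5029, -0.1766, 0.2088]
eef_rot: [3.138, 0.003, 1.754]
force: [-0.2, -0.1, -1.5]
width: 0.0214
[ 0.50206651 -0.17622988  0.2073935 ] [ 0.35832059 -0.61873575 -0.36187804]
```

View pics/w4.png

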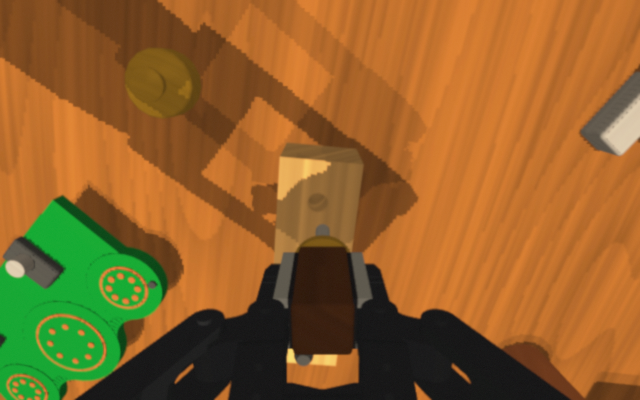

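```bash
cat > tr.py <<'E'
from h import *
import json,os,sys
C0=np.array([.5181,.1341]);YAW=-.3952;K=4.0
def arc(c,r,a,b,sg):
    n=max(2,int(abs(np.radians(b-a))*r/.1)); t=np.radians(np.linspace(a,b,n))
    u=np.c_[np.cos(t),np.sin(t)]
    return np.c_[np.array(c)+r*u, sg*u]
PATH=np.vstack([arc((0,-80),34,-62,39.2,1),arc((38.7,-48.4),16,219.2,128.65,-1),arc((0,0),46,-51.35,51.35,1),
  arc((38.7,48.4),16,231.35,140.8,-1),arc((0,80),34,-39.2,64,1)])
P=PATH[:,:2];N=PATH[:,2:]
S=np.r_[0,np.cumsum(np.hypot(*np.diff(P,axis=0).T))]
def Rm(y): return np.array([[np.cos(y),-np.sin(y)],[np.sin(y),np.cos(y)]])
def loc2w(p,d): # d: dx,dy (mm), dth
    p=np.atleast_2d(p); q=p@Rm(d[2]).T+d[:2]
    return C0+q@Rm(YAW).T/1000
def w2loc(w,d):
    q=(np.atleast_2d(w)-C0)@Rm(YAW)*1000
    return (q-d[:2])@Rm(d[2])
F='st.json'
def load(): return json.load(open(F)) if os.path.exists(F) else dict(d=[0,0,0],cmd=None,log=[],f0=[0,0])
def save(s): json.dump(s,open(F,'w'))
def near(p): 
    i=np.argmin(np.hypot(*(P-p).T)); return i,(p-P[i])@N[i]
def fit(log,forget=.93):
    rows=[];y=[];m=len(log)
    for j,(i,obs) in enumerate(log): # obs = n.delta total wrt nominal (mm)
        w=np.sqrt(forget**(m-1-j))/.25; n=N[i];p=P[i]
        rows.append(w*np.array([n[0],n[1],n[1]*p[0]-n[0]*p[1]])); y.append(w*obs)
    for k,sg in enumerate((1.5,1.5,.01)):
        r=np.zeros(3);r[k]=1/sg;rows.append(r);y.append(0)
    return np.linalg.lstsq(np.array(rows),np.array(y),rcond=None)[0]
def step(typed_cmd=None,ds=1.3,nrow=5,Ft=3.0):
    st=load();o=ctrl.observe();d=np.array(st['d']);yaw=1.754
    cmd=np.array(st['cmd']) # world xy (m) commanded
    p=w2loc(cmd,d)[0];i,sd=near(p)
    th=YAW+d[2];nw=Rm(th)@N[i];f=o['force'][:2]-np.array(st['f0'])
    fn=f@nw;ft=f@np.array([-nw[1],nw[0]])
    pm=w2loc(o['ee_pos'][:2],d)[0];im,sm=near(pm)
    print(f"t={o['clock']:.2f} s={S[i]:.1f} loc={p.round(1)} depth={-sd:.2f} Fn={fn:.2f} Ft={ft:.2f} Fz={o['force'][2]:.1f} meas-off={sm:.2f} lag={S[i]-S[im]:.2f} z={o['ee_pos'][2]:.4f} yaw={o['eef_rot'][2]:.3f}")
    if fn>.6:
        obs=fn/K+sd+ N[i]@d[:2]+(N[i][1]*P[i][0]-N[i][0]*P[i][1])*d[2]
        st['log'].append([int(i),float(obs)]);d=fit(st['log']);st['d']=d.tolist()
    p=w2loc(cmd,d)[0];i,sd=near(p)
    print('d',d.round(3))
    tgt=Ft/K; cur=cmd;out=[];dep=-sd
    for k in range(nrow):
        i2=min(np.searchsorted(S,S[i]+ds*(k+1)),len(P)-1)
        dd=dep+np.clip(tgt-dep,-.8,.8)*min(1,(k+1)/2)
        w=loc2w(P[i2]-N[i2]*dd,d)[0]
        u=tool(np.r_[w-cur,0],yaw)
        out.append([u.tolist(),0])
        c,s_=np.cos(yaw),np.sin(yaw);v=u[:2]*.05
        cur=cur+np.array([v[0]*c+v[1]*s_,v[0]*s_-v[1]*c])
    st['cmd']=cur.tolist();save(st)
    print(json.dumps(out,separators=(',',':')),'end y',P[i2][1].round(1))
E
python3 - <<'E'
from tr import *
print(S[-1])
pre=np.array([0,-80])+ (34+13)*np.array([np.cos(np.radians(-57)),np.sin(np.radians(-57))])
w=loc2w(pre,[0,0,0])[0];print('pre',w,'start',loc2w([19.5,-107.9],[0,0,0]))
s=ctrl.observe();dw=np.r_[w,.19]-s['ee_pos'];print(dw,tool(dw/5,1.754))
# clamp tips local
import pickle
M=model('wrist',pickle.load(open('w1.pkl','rb')))
print(w2loc(plane(M,[(326,28),(320,46),(279,125),(272,142),(298,22),(252,125)],.05)[:,:2],[0,0,0]))
E
```

```text
254.47458003720806
pre [0.49575005 0.01403218] start [[0.49455621 0.02700962]]
[-0.00631646  0.19026206 -0.0173935 ] [0.753 0.114 0.07 ]
[[-50.15658573  57.54404386]
 [-47.9446552   41.50679971]
 [-50.37182611 -40.63300172]
 [-49.38803596 -58.89191278]
 [-74.79081823  50.41377849]
 [-73.79148469 -52.7179254 ]]
```

```bash
python3 -m pendant '[[[0.5,0.08,0.07],0],[[0.753,0.114,0.07],0],[[0.753,0.114,0.07],0],[[0.753,0.114,0.07],0],[[0.753,0.114,0.07],0]]'
python3 -m pendant '[[[0.253,0.04,0.07],0],[[0,0,0],0],[[0,0,0],0],[[0,0,0],0]]'
python3 - <<'E'
from tr import *
cv2.imwrite('pics/w5.png',optics.grab_frame('wrist')[:,:,::-1])
s=ctrl.observe();print(s['ee_pos'],s['eef_rot'],s['force'],w2loc(s['ee_pos'][:2],[0,0,0]))
E
```

```text
clock: 6.22
ee_pos: [0.4951, 0.0028, 0.1876]
eef_rot: [-3.139, -0.001, 1.753]
force: [-0.1, -0.1, -0.1]
width: 0.0207
clock: 6.72
ee_pos: [0.4961, 0.0132, 0.1856]
eef_rot: [3.141, 0.0, 1.752]
force: [-1.1, -0.5, -0.2]
width: 0.021
[0.49606219 0.01332277 0.18556863] [3.14119730e+00 3.15677681e-04 1.75201724e+00] [-0.4695248   0.74824842 -0.75693582] [[  26.15923418 -119.95207205]]
```

View pics/w5.png

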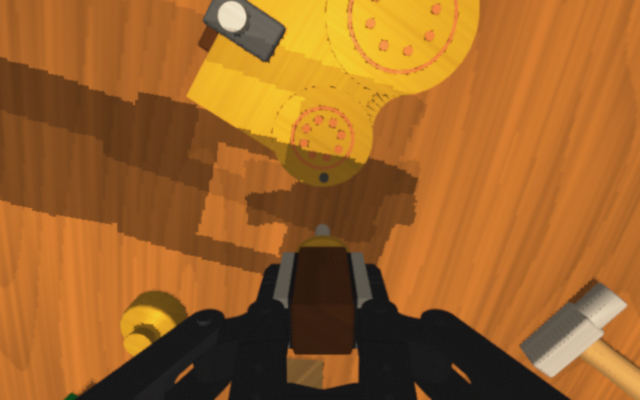

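```bash
python3 - <<'E'
from tr import *
s=ctrl.observe();M=model('wrist',s)
t=plane(M,[(322,228)],.066)[0];print('tip',t,'ee',s['ee_pos'])
r=plane(M,[(323.5,177.5),(322,186)],.042);print(w2loc(r[:,:2],[0,0,0]), 'expect rivet 13.8,-99.7')
im=cv2.imread('pics/w5.png')
dw=np.r_[s['ee_pos'][:2],.144]-s['ee_pos'];print(dw)
E
```

```text
tip [0.49645161 0.01359924 0.066     ] ee [0.49606219 0.01332277 0.18556863]
[[  14.42811892  -99.41915346]
 [  16.65475194 -104.54730102]] expect rivet 13.8,-99.7
[ 0.          0.         -0.04156863]
```

```bash
python3 -m pendant '[[[0,0,0.4],0],[[0,0,0.43],0],[[0,0,0],0],[[0,0,0],0],[[0,0,0],0]]'
python3 - <<'E'
from tr import *
fs=[];ps=[]
for _ in range(3):
    optics.grab_frame('wrist');s=ctrl.observe();fs.append(s['force']);ps.append(s['ee_pos'])
print(np.array(fs),np.mean(ps,0),w2loc(np.mean(ps,0)[:2],[0,0,0]))
st=load();st['cmd']=np.mean(ps,0)[:2].tolist();st['f0']=[0,0];save(st)
p=w2loc(st['cmd'],[0,0,0])[0];print(near(p), S[near(p)[0]])
i=near(p)[0];print('approach 9.5mm',tool(np.r_[loc2w(p-N[i]*1,[0,0,0])[0]-st['cmd'],0],1.754))
E
```

```text
clock: 7.4
ee_pos: [0.4967, 0.0141, 0.145]
eef_rot: [3.139, 0.001, 1.753]
force: [0.4, 0.9, -0.3]
width: 0.0211
[[-0.09625335 -0.56623776 -0.71547372]
 [-0.57977496  0.11531728 -0.96319013]
 [ 0.67823111  0.01895793 -1.01109147]] [0.49643887 0.01419664 0.14481573] [[  26.17044295 -119.00054091]]
(np.int64(35), np.float64(12.967356351246469)) 3.508955509376787
approach 9.5mm [ 0.02 -0.   -0.  ]
```

```bash
python3 -m pendant '[[[0.06,0,0],0],[[0.06,0,0],0],[[0.06,0,0],0],[[0.03,0,0],0],[[0,0,0],0]]'; python3 -m pendant '[[[0.01,0,0],0],[[0.01,0,0],0],[[0,0,0],0]]'
```

```text
clock: 8.18
ee_pos: [0.4938, 0.0248, 0.1438]
eef_rot: [-3.142, -0.0, 1.754]
force: [-1.0, -0.2, -0.3]
width: 0.0215
clock: 8.55
ee_pos: [0.4937, 0.0256, 0.1439]
eef_rot: [-3.142, -0.0, 1.753]
force: [0.6, -0.0, -1.8]
width: 0.0211
```

```bash
python3 -m pendant '[[[0.01,0,0],0],[[0.01,0,0],0],[[0,0,0],0]]'; python3 -m pendant '[[[0.01,0,0],0],[[0,0,0],0]]'
```

```text
clock: 8.93
ee_pos: [0.4935, 0.0266, 0.1439]
eef_rot: [-3.142, -0.0, 1.754]
force: [-0.0, 0.3, -1.4]
width: 0.0209
clock: 9.18
ee_pos: [0.4934, 0.0272, 0.1439]
eef_rot: [-3.142, 0.0, 1.754]
force: [-0.6, -0.1, 0.4]
width: 0.0212
```

```bash
python3 -m pendant '[[[0.01,0,0],0],[[0,0,0],0]]'; python3 -m pendant '[[[0.01,0,0],0],[[0,0,0],0]]'
```

```text
clock: 9.43
ee_pos: [0.4934, 0.0274, 0.1439]
eef_rot: [3.142, 0.001, 1.754]
force: [-0.3, -1.2, -0.5]
width: 0.0212
clock: 9.68
ee_pos: [0.4933, 0.0276, 0.1439]
eef_rot: [-3.142, 0.001, 1.754]
force: [0.9, -3.0, -1.0]
width: 0.0212
```

```bash
python3 -m pendant '[[[0.01,0,0],0],[[0,0,0],0]]'
```

```text
clock: 9.93
ee_pos: [0.4933, 0.0279, 0.144]
eef_rot: [3.142, 0.002, 1.754]
force: [0.4, -6.0, -1.5]
width: 0.021
```

```bash
sed -i 's/K=4.0/K=5.0/' tr.py; python3 - <<'E'
from tr import *
st=load();c=np.array(st['cmd']);st['cmd']=(c+.0145*np.array([np.cos(1.754),np.sin(1.754)])).tolist();save(st);print(c,st['cmd'])
step(ds=1.2)
E
```

```text
[0.49643887 0.01419664] [0.49379724704809796, 0.028453982506809306]
t=9.93 s=3.7 loc=[  18.2 -106.9] depth=1.53 Fn=5.92 Ft=-0.83 Fz=-1.5 meas-off=-1.03 lag=0.60 z=0.1440 yaw=1.754
d [-0.175  0.257 -0.001]
[[[-0.005,0.023,-0.0],0],[[-0.004,0.024,-0.0],0],[[0.002,0.023,-0.0],0],[[0.004,0.024,-0.0],0],[[0.004,0.023,-0.0],0]] end y -104.3
```

```bash
python3 -m pendant '[[[-0.005,0.023,0],0],[[-0.004,0.024,0],0],[[0.002,0.023,0],0],[[0.004,0.024,0],0],[[0.004,0.023,0],0]]'; python3 -c "
from tr import *
step(ds=1.2)"
```

```text
clock: 10.55
ee_pos: [0.4979, 0.0289, 0.1435]
eef_rot: [-3.138, 0.001, 1.754]
force: [-1.6, -6.4, -0.6]
width: 0.0213
t=10.55 s=9.7 loc=[  23.4 -103.9] depth=0.61 Fn=5.33 Ft=-3.82 Fz=-0.6 meas-off=-0.55 lag=1.80 z=0.1435 yaw=1.754
d [0.545 0.715 0.002]
[[[0.001,0.024,-0.0],0],[[0.002,0.023,-0.0],0],[[0.006,0.023,-0.0],0],[[0.007,0.023,-0.0],0],[[0.007,0.022,-0.0],0]] end y -100.6
```

```bash
python3 -m pendant '[[[0.001,0.024,0],0],[[0.002,0.023,0],0],[[0.006,0.023,0],0],[[0.007,0.023,0],0],[[0.007,0.022,0],0]]'; python3 -c "
from tr import *
step(ds=1.2)"
```

```text
clock: 11.18
ee_pos: [0.5043, 0.0316, 0.1438]
eef_rot: [-3.141, 0.001, 1.754]
force: [0.0, -4.9, -1.3]
width: 0.0211
t=11.18 s=14.6 loc=[  26.6 -100.3] depth=0.58 Fn=4.25 Ft=-2.44 Fz=-1.3 meas-off=-0.82 lag=0.70 z=0.1438 yaw=1.754
d [0.89  1.011 0.003]
[[[0.006,0.022,-0.0],0],[[0.008,0.023,-0.0],0],[[0.009,0.021,-0.0],0],[[0.01,0.022,-0.0],0],[[0.012,0.02,-0.0],0]] end y -96.1
```

```bash
python3 -m pendant '[[[0.006,0.022,0],0],[[0.008,0.023,0],0],[[0.009,0.021,0],0],[[0.01,0.022,0],0],[[0.012,0.02,0],0]]'; python3 -c "
from tr import *
step(ds=1.4)"
```

```text
clock: 11.8
ee_pos: [0.5095, 0.0352, 0.144]
eef_rot: [3.141, -0.0, 1.754]
force: [-0.6, -4.2, -0.9]
width: 0.0215
t=11.80 s=20.1 loc=[ 29.4 -95.8] depth=0.63 Fn=2.90 Ft=-3.09 Fz=-0.9 meas-off=-1.10 lag=0.10 z=0.1440 yaw=1.754
d [0.829 0.942 0.003]
[[[0.014,0.024,-0.0],0],[[0.015,0.023,-0.0],0],[[0.016,0.023,-0.0],0],[[0.016,0.022,-0.0],0],[[0.018,0.021,-0.0],0]] end y -89.5
```

```bash
python3 -m pendant '[[[0.014,0.024,0],0],[[0.015,0.023,0],0],[[0.016,0.023,0],0],[[0.016,0.022,0],0],[[0.018,0.021,0],0]]'; python3 -c "
from tr import *
step(ds=1.4)"
```

```text
clock: 12.42
ee_pos: [0.5142, 0.0401, 0.1439]
eef_rot: [3.141, -0.0, 1.754]
force: [0.2, -3.2, -1.2]
width: 0.0214
t=12.43 s=27.2 loc=[ 32.1 -89.3] depth=0.60 Fn=2.15 Ft=-2.32 Fz=-1.2 meas-off=-1.17 lag=0.10 z=0.1439 yaw=1.754
d [0.704 0.784 0.003]
[[[0.019,0.019,-0.0],0],[[0.02,0.019,-0.0],0],[[0.02,0.019,-0.0],0],[[0.021,0.018,-0.0],0],[[0.022,0.017,-0.0],0]] end y -82.4
```

```bash
python3 -m pendant '[[[0.019,0.019,0],0],[[0.02,0.019,0],0],[[0.02,0.019,0],0],[[0.021,0.018,0],0],[[0.022,0.017,0],0]]'; python3 -c "
from tr import *
step(ds=1.4)"
```

```text
clock: 13.05
ee_pos: [0.5178, 0.046, 0.144]
eef_rot: [3.141, -0.0, 1.754]
force: [2.3, -2.7, -1.1]
width: 0.0211
t=13.05 s=34.4 loc=[ 33.3 -82.4] depth=0.60 Fn=3.29 Ft=-1.40 Fz=-1.1 meas-off=-1.15 lag=0.00 z=0.1440 yaw=1.754
d [0.731 0.822 0.003]
[[[0.023,0.017,-0.0],0],[[0.023,0.015,-0.0],0],[[0.023,0.015,-0.0],0],[[0.024,0.013,-0.0],0],[[0.025,0.012,-0.0],0]] end y -75.4
```

```bash
python3 -m pendant '[[[0.023,0.017,0],0],[[0.023,0.015,0],0],[[0.023,0.015,0],0],[[0.024,0.013,0],0],[[0.025,0.012,0],0]]'; python3 -c "
from tr import *
step(ds=1.4)"
```

```text
clock: 13.68
ee_pos: [0.5202, 0.0524, 0.1439]
eef_rot: [3.141, -0.0, 1.754]
force: [2.1, -1.5, -1.7]
width: 0.0212
t=13.68 s=41.4 loc=[ 33.1 -75.5] depth=0.61 Fn=2.46 Ft=-0.95 Fz=-1.7 meas-off=-1.23 lag=-0.10 z=0.1439 yaw=1.754
d [0.693 0.756 0.002]
[[[0.026,0.011,-0.0],0],[[0.026,0.01,-0.0],0],[[0.026,0.009,-0.0],0],[[0.027,0.008,-0.0],0],[[0.026,0.007,-0.0],0]] end y -68.5
```

```bash
python3 -m pendant '[[[0.026,0.011,0],0],[[0.026,0.01,0],0],[[0.026,0.009,0],0],[[0.027,0.008,0],0],[[0.026,0.007,0],0]]'; python3 -c "
from tr import *
step(ds=1.3)"
```

```text
clock: 14.3
ee_pos: [0.5212, 0.0593, 0.1439]
eef_rot: [3.141, -0.0, 1.754]
force: [2.1, -1.8, 0.2]
width: 0.0214
t=14.30 s=48.5 loc=[ 31.5 -68.7] depth=0.58 Fn=2.22 Ft=-1.68 Fz=0.2 meas-off=-1.17 lag=-0.20 z=0.1439 yaw=1.754
d [0.662 0.692 0.002]
[[[0.025,0.004,-0.0],0],[[0.025,0.004,-0.0],0],[[0.025,0.003,-0.0],0],[[0.026,0.003,-0.0],0],[[0.025,0.001,-0.0],0]] end y -62.6
```

```bash
python3 -m pendant '[[[0.025,0.004,0],0],[[0.025,0.004,0],0],[[0.025,0.003,0],0],[[0.026,0.003,0],0],[[0.025,0.001,0],0]]'; python3 -c "
from tr import *
step(ds=1.2)"
```

```text
clock: 14.92
ee_pos: [0.5209, 0.0656, 0.1439]
eef_rot: [3.141, -0.0, 1.754]
force: [3.4, -1.2, 0.0]
width: 0.0207
t=14.93 s=55.0 loc=[ 28.7 -62.9] depth=0.62 Fn=3.15 Ft=-1.63 Fz=0.0 meas-off=-1.11 lag=-0.30 z=0.1439 yaw=1.754
d [0.663 0.694 0.002]
[[[0.024,0.001,-0.0],0],[[0.024,-0.0,-0.0],0],[[0.023,-0.001,-0.0],0],[[0.024,-0.002,-0.0],0],[[0.025,-0.003,-0.0],0]] end y -57.7
```

```bash
python3 -m pendant '[[[0.024,0.001,0],0],[[0.024,0,0],0],[[0.023,-0.001,0],0],[[0.024,-0.002,0],0],[[0.025,-0.003,0],0]]'; python3 -c "
from tr import *
step(ds=1.2)"
```

```text
clock: 15.55
ee_pos: [0.5195, 0.0714, 0.144]
eef_rot: [3.141, 0.0, 1.754]
force: [3.7, -0.9, -1.5]
width: 0.0211
t=15.55 s=61.1 loc=[ 25.2 -58.1] depth=0.59 Fn=3.44 Ft=-1.72 Fz=-1.5 meas-off=-1.04 lag=-0.30 z=0.1440 yaw=1.754
d [0.697 0.727 0.002]
[[[0.025,-0.0,-0.0],0],[[0.025,0.002,-0.0],0],[[0.025,0.003,-0.0],0],[[0.025,0.006,-0.0],0],[[0.024,0.007,-0.0],0]] end y -52.3
```

```bash
python3 -m pendant '[[[0.025,0,0],0],[[0.025,0.002,0],0],[[0.025,0.003,0],0],[[0.025,0.006,0],0],[[0.024,0.007,0],0]]'; python3 -c "
from tr import *
step(ds=1.2)"
```

```text
clock: 16.18
ee_pos: [0.5193, 0.0774, 0.1439]
eef_rot: [3.142, 0.001, 1.754]
force: [3.7, -3.8, -0.7]
width: 0.0212
t=16.18 s=67.2 loc=[ 22.6 -52.4] depth=0.62 Fn=4.19 Ft=-3.23 Fz=-0.7 meas-off=-1.16 lag=0.10 z=0.1439 yaw=1.754
d [ 0.974  0.742 -0.001]
[[[0.023,0.01,-0.0],0],[[0.022,0.012,-0.0],0],[[0.022,0.013,-0.0],0],[[0.02,0.014,-0.0],0],[[0.02,0.016,-0.0],0]] end y -46.2
```

```bash
python3 -m pendant '[[[0.023,0.01,0],0],[[0.022,0.012,0],0],[[0.022,0.013,0],0],[[0.02,0.014,0],0],[[0.02,0.016,0],0]]'; python3 -c "
from tr import *
step(ds=1.2)"
```

```text
clock: 16.8
ee_pos: [0.5212, 0.083, 0.1437]
eef_rot: [-3.141, 0.001, 1.754]
force: [3.2, -5.2, -1.0]
width: 0.0212
t=16.80 s=73.3 loc=[ 22.3 -46.1] depth=0.61 Fn=5.47 Ft=-2.84 Fz=-1.0 meas-off=-1.23 lag=0.60 z=0.1437 yaw=1.754
d [ 1.506  0.695 -0.008]
[[[0.016,0.019,-0.0],0],[[0.014,0.021,-0.0],0],[[0.016,0.02,-0.0],0],[[0.013,0.021,-0.0],0],[[0.012,0.022,-0.0],0]] end y -40.4
```

```bash
python3 -m pendant '[[[0.016,0.019,0],0],[[0.014,0.021,0],0],[[0.016,0.02,0],0],[[0.013,0.021,0],0],[[0.012,0.022,0],0]]'; python3 -c "
from tr import *
step(ds=1.2)"
```

```text
clock: 17.42
ee_pos: [0.5247, 0.0872, 0.1433]
eef_rot: [-3.138, 0.001, 1.754]
force: [0.5, -5.4, -0.7]
width: 0.0214
t=17.43 s=79.4 loc=[ 24.3 -40.1] depth=0.59 Fn=4.63 Ft=-2.83 Fz=-0.7 meas-off=-1.30 lag=1.61 z=0.1433 yaw=1.754
d [ 1.747  0.636 -0.011]
[[[0.009,0.025,-0.0],0],[[0.007,0.024,-0.0],0],[[0.006,0.024,-0.0],0],[[0.005,0.025,-0.0],0],[[0.002,0.025,-0.0],0]] end y -35.8
```

```bash
python3 -m pendant '[[[0.009,0.025,0],0],[[0.007,0.024,0],0],[[0.006,0.024,0],0],[[0.005,0.025,0],0],[[0.002,0.025,0],0]]'; python3 -c "
from tr import *
step(ds=1.2)"
```

```text
clock: 18.05
ee_pos: [0.5293, 0.09, 0.1428]
eef_rot: [-3.135, 0.0, 1.754]
force: [-1.9, -5.3, 0.1]
width: 0.021
t=18.05 s=85.6 loc=[ 28.5 -35.3] depth=0.59 Fn=4.59 Ft=-3.22 Fz=0.1 meas-off=-1.21 lag=2.75 z=0.1428 yaw=1.754
d [ 1.89   0.568 -0.013]
[[[0.001,0.023,-0.0],0],[[0.002,0.024,-0.0],0],[[0.003,0.023,-0.0],0],[[0.005,0.023,-0.0],0],[[0.004,0.024,-0.0],0]] end y -31.7
```

```bash
python3 -m pendant '[[[0.001,0.023,0],0],[[0.002,0.024,0],0],[[0.003,0.023,0],0],[[0.005,0.023,0],0],[[0.004,0.024,0],0]]'; python3 -c "
from tr import *
step(ds=1.2)"
```

```text
clock: 18.68
ee_pos: [0.5343, 0.0916, 0.1423]
eef_rot: [-3.133, 0.0, 1.754]
force: [-1.3, -5.9, -1.2]
width: 0.021
t=18.68 s=91.6 loc=[ 32.9 -31.3] depth=0.57 Fn=4.95 Ft=-3.48 Fz=-1.2 meas-off=-1.41 lag=3.61 z=0.1423 yaw=1.754
d [ 2.055  0.531 -0.015]
[[[0.004,0.023,-0.0],0],[[0.005,0.023,-0.0],0],[[0.007,0.023,-0.0],0],[[0.007,0.022,-0.0],0],[[0.008,0.023,-0.0],0]] end y -27.1
```

```bash
python3 -m pendant '[[[0.004,0.023,0],0],[[0.005,0.023,0],0],[[0.007,0.023,0],0],[[0.007,0.022,0],0],[[0.008,0.023,0],0]]'; python3 -c "
from tr import *
step(ds=1.2,Ft=2)"
```

```text
clock: 19.3
ee_pos: [0.5399, 0.0941, 0.1423]
eef_rot: [-3.134, 0.0, 1.754]
force: [-0.4, -5.4, -1.5]
width: 0.0211
t=19.30 s=97.6 loc=[ 36.7 -26.7] depth=0.62 Fn=4.40 Ft=-3.08 Fz=-1.5 meas-off=-1.67 lag=3.21 z=0.1423 yaw=1.754
d [ 2.15   0.53  -0.016]
[[[0.005,0.023,-0.0],0],[[0.007,0.023,-0.0],0],[[0.009,0.022,-0.0],0],[[0.01,0.022,-0.0],0],[[0.011,0.021,-0.0],0]] end y -22.0
```

```bash
python3 -m pendant '[[[0.005,0.023,0],0],[[0.007,0.023,0],0],[[0.009,0.022,0],0],[[0.01,0.022,0],0],[[0.011,0.021,0],0]]'; python3 -c "
from tr import *
step(ds=1.3,Ft=2.5)"
```

```text
clock: 19.92
ee_pos: [0.5475, 0.0987, 0.1439]
eef_rot: [-3.142, -0.002, 1.753]
force: [0.0, -1.2, -1.3]
width: 0.021
t=19.93 s=103.7 loc=[ 40.  -21.9] depth=0.40 Fn=0.92 Ft=-0.71 Fz=-1.3 meas-off=-1.61 lag=0.00 z=0.1439 yaw=1.753
d [ 2.056  0.502 -0.015]
[[[0.014,0.022,-0.0],0],[[0.014,0.021,-0.0],0],[[0.013,0.022,-0.0],0],[[0.014,0.022,-0.0],0],[[0.015,0.021,-0.0],0]] end y -16.1
```

```bash
python3 -m pendant '[[[0.019,0.019,0],0],[[0.014,0.021,0],0],[[0.013,0.022,0],0],[[0.014,0.022,0],0],[[0.015,0.021,0],0]]'; python3 -c "
from tr import *
st=load();c=np.array(st['cmd'])+.0003*np.array([-.63,.78]);st['cmd']=c.tolist();save(st)
step(ds=1.2,Ft=3)"
```

```text
clock: 20.55
ee_pos: [0.5522, 0.1026, 0.1439]
eef_rot: [3.142, -0.0, 1.754]
force: [0.7, -0.1, -1.3]
width: 0.0217
t=20.55 s=110.2 loc=[ 42.3 -15.8] depth=0.80 Fn=0.58 Ft=0.39 Fz=-1.3 meas-off=-1.33 lag=0.20 z=0.1439 yaw=1.754
d [ 2.056  0.502 -0.015]
[[[0.012,0.02,-0.0],0],[[0.013,0.02,-0.0],0],[[0.015,0.018,-0.0],0],[[0.015,0.018,-0.0],0],[[0.016,0.018,-0.0],0]] end y -10.4
```

```bash
python3 - <<'E'
from tr import *
W=np.array([[.4933,.0279],[.4979,.0289],[.5043,.0316],[.5095,.0352],[.5142,.0401],[.5178,.046],[.5202,.0524],[.5212,.0593],[.5209,.0656],[.5195,.0714],[.5193,.0774],[.5212,.083],[.5247,.0872],[.5293,.09],[.5343,.0916],[.5399,.0941],[.5475,.0987],[.5522,.1026]])
def res(x):
    L=w2loc(W,x[:3]);return [near(p)[1] for p in L]
x=least_squares(res,[0,0,0],diff_step=1e-3,x_scale=[1,1,.01]).x if 0 else None
from scipy.optimize import least_squares
x=least_squares(lambda v:res([v[0],v[1],v[2]/100]),[0,0,0],diff_step=.02).x
d=[x[0],x[1],x[2]/100];print(d,np.round(res(d),2));print('d0',np.round(res([0,0,0]),2))
E
```

```text
[np.float64(0.3039729467186599), np.float64(0.8025836028115411), np.float64(-0.008491766855861494)] [-0.2  -0.04  0.11  0.18  0.19  0.09  0.08 -0.01 -0.07 -0.17 -0.14 -0.18
 -0.13 -0.13 -0.14 -0.17  0.13  0.42]
d0 [-1.08 -0.89 -0.67 -0.52 -0.38 -0.33 -0.17 -0.09  0.02  0.01 -0.14 -0.35
 -0.44 -0.55 -0.52 -0.45  0.02  0.42]
```

```bash
cat >> tr.py <<'E'
def step2(ds=1.2,nrow=5,Ft=3.0,g=.6,sync=False,dep=None,kk=5.,mx=.6):
    st=load();o=ctrl.observe();yaw=1.754;m=o['ee_pos'][:2]
    d=np.array(st['d2'])
    if sync: st['cmd']=m.tolist()
    cmd=np.array(st['cmd'])
    pc=w2loc(cmd,d)[0];ic,sc=near(pc);pm=w2loc(m,d)[0];im,sm=near(pm)
    nw=Rm(YAW+d[2])@N[im];f=o['force'][:2];fn=f@nw;ft=f@np.array([-nw[1],nw[0]])
    e=np.clip(g*(Ft-fn)/kk,-mx,mx)
    print(f"t={o['clock']:.2f} s={S[im]:.1f} y={pm[1]:.1f} Fn={fn:.2f} Ft={ft:.2f} |F|={np.hypot(*f):.1f} measdepth={-sm:.2f} cmddepth={-sc:.2f} lag={S[ic]-S[im]:.2f} z={o['ee_pos'][2]:.4f} push={e:.2f}")
    cur=cmd;out=[]
    for k in range(nrow):
        i2=min(np.searchsorted(S,S[ic]+ds*(k+1)),len(P)-1)
        dd=-sc+e*min(1,(k+1)/2)
        w=loc2w(P[i2]-N[i2]*dd,d)[0];u=tool(np.r_[w-cur,0],yaw);out.append([u.tolist(),0])
        c,s_=np.cos(yaw),np.sin(yaw);v=u[:2]*.05
        cur=cur+np.array([v[0]*c+v[1]*s_,v[0]*s_-v[1]*c])
    st['cmd']=cur.tolist();save(st)
    print(json.dumps(out,separators=(',',':')).replace('-0.0,','0,').replace('-0.0]','0]'),'end y',P[i2][1].round(1))
E
python3 - <<'E'
from tr import *
st=load();st['d2']=[.25,.8,-.0087];save(st)
step2(ds=0.3,nrow=3,Ft=3,sync=True,g=1)
E
```

```text
t=20.55 s=110.1 y=-16.4 Fn=0.58 Ft=0.39 |F|=0.7 measdepth=-0.46 cmddepth=-0.46 lag=0.00 z=0.1439 push=0.48
[[[0.008,0.002,0],0],[[0.007,0.002,0],0],[[0.004,0.005,0],0]] end y -15.4
```

```bash
python3 -m pendant '[[[0.008,0.002,0],0],[[0.007,0.002,0],0],[[0.004,0.005,0],0]]'; python3 -c "
from tr import *
step2(ds=.3,nrow=3,g=1)"
```

```text
clock: 20.92
ee_pos: [0.5523, 0.1035, 0.1439]
eef_rot: [-3.142, 0.0, 1.753]
force: [0.3, 0.1, -1.2]
width: 0.0206
t=20.93 s=110.8 y=-15.5 Fn=0.11 Ft=0.26 |F|=0.3 measdepth=0.05 cmddepth=0.04 lag=0.20 z=0.1439 push=0.58
[[[0.008,0.001,0],0],[[0.008,0.001,0],0],[[0.004,0.005,0],0]] end y -14.5
```

```bash
python3 -m pendant '[[[0.008,0.001,0],0],[[0.008,0.001,0],0],[[0.004,0.005,0],0]]'; python3 -c "
from tr import *
step2(ds=.3,nrow=3,g=1)"
```

```text
clock: 21.3
ee_pos: [0.5527, 0.1042, 0.1439]
eef_rot: [3.141, 0.001, 1.754]
force: [0.5, -1.5, -1.5]
width: 0.021
t=21.30 s=111.6 y=-14.7 Fn=1.41 Ft=-0.77 |F|=1.6 measdepth=0.30 cmddepth=0.62 lag=0.30 z=0.1439 push=0.32
[[[0.006,0.003,0],0],[[0.006,0.002,0],0],[[0.004,0.005,0],0]] end y -13.7
```

```bash
python3 -m pendant '[[[0.006,0.003,0],0],[[0.006,0.002,0],0],[[0.004,0.005,0],0]]'; python3 -c "
from tr import *
step2(ds=1.0)"
```

```text
clock: 21.68
ee_pos: [0.5531, 0.105, 0.144]
eef_rot: [3.141, 0.001, 1.754]
force: [1.6, -5.1, -1.3]
width: 0.0209
t=21.68 s=112.5 y=-13.8 Fn=4.54 Ft=-2.79 |F|=5.3 measdepth=0.48 cmddepth=0.94 lag=0.30 z=0.1440 push=-0.19
[[[0.011,0.016,0],0],[[0.012,0.016,0],0],[[0.013,0.015,0],0],[[0.013,0.014,0],0],[[0.014,0.014,0],0]] end y -8.8
```

```bash
python3 -m pendant '[[[0.011,0.016,0],0],[[0.012,0.016,0],0],[[0.013,0.015,0],0],[[0.013,0.014,0],0],[[0.014,0.014,0],0]]'; python3 -c "
from tr import *
step2(ds=1.2)"
```

```text
clock: 22.3
ee_pos: [0.5563, 0.1091, 0.144]
eef_rot: [3.141, 0.0, 1.754]
force: [0.8, -5.7, -0.9]
width: 0.0213
t=22.30 s=117.8 y=-8.8 Fn=3.86 Ft=-4.26 |F|=5.7 measdepth=0.49 cmddepth=0.75 lag=0.00 z=0.1440 push=-0.10
[[[0.017,0.018,0],0],[[0.016,0.016,0],0],[[0.018,0.016,0],0],[[0.019,0.015,0],0],[[0.018,0.014,0],0]] end y -2.9
```

```bash
python3 -m pendant '[[[0.017,0.018,0],0],[[0.016,0.016,0],0],[[0.018,0.016,0],0],[[0.019,0.015,0],0],[[0.018,0.014,0],0]]'; python3 -c "
from tr import *
step2(ds=1.2)"
```

```text
clock: 22.92
ee_pos: [0.5593, 0.1143, 0.144]
eef_rot: [3.141, 0.0, 1.754]
force: [2.4, -4.0, -1.0]
width: 0.0214
t=22.93 s=123.8 y=-2.8 Fn=3.96 Ft=-2.51 |F|=4.7 measdepth=0.52 cmddepth=0.65 lag=0.00 z=0.1440 push=-0.12
[[[0.019,0.015,0],0],[[0.019,0.015,0],0],[[0.019,0.013,0],0],[[0.021,0.013,0],0],[[0.02,0.012,0],0]] end y 3.2
```

```bash
python3 -m pendant '[[[0.019,0.015,0],0],[[0.019,0.015,0],0],[[0.019,0.013,0],0],[[0.021,0.013,0],0],[[0.02,0.012,0],0]]'; python3 -c "
from tr import *
step2(ds=1.3)"
```

```text
clock: 23.55
ee_pos: [0.5616, 0.1198, 0.1439]
eef_rot: [3.141, -0.0, 1.754]
force: [1.4, -4.5, -1.6]
width: 0.0211
t=23.55 s=129.9 y=3.2 Fn=2.80 Ft=-3.75 |F|=4.7 measdepth=0.50 cmddepth=0.52 lag=-0.10 z=0.1439 push=0.02
[[[0.023,0.012,0],0],[[0.023,0.012,0],0],[[0.023,0.011,0],0],[[0.023,0.01,0],0],[[0.024,0.01,0],0]] end y 9.6
```

```bash
python3 -m pendant '[[[0.023,0.012,0],0],[[0.023,0.012,0],0],[[0.023,0.011,0],0],[[0.023,0.01,0],0],[[0.024,0.01,0],0]]'; python3 -c "
from tr import *
step2(ds=1.3)"
```

```text
clock: 24.18
ee_pos: [0.5633, 0.1261, 0.1439]
eef_rot: [3.141, -0.0, 1.754]
force: [3.5, -2.9, -1.6]
width: 0.021
t=24.18 s=136.4 y=9.6 Fn=4.00 Ft=-2.17 |F|=4.6 measdepth=0.54 cmddepth=0.55 lag=-0.10 z=0.1439 push=-0.12
[[[0.024,0.01,0],0],[[0.024,0.01,0],0],[[0.024,0.008,0],0],[[0.025,0.007,0],0],[[0.025,0.006,0],0]] end y 15.8
```

```bash
python3 -m pendant '[[[0.024,0.01,0],0],[[0.024,0.01,0],0],[[0.024,0.008,0],0],[[0.025,0.007,0],0],[[0.025,0.006,0],0]]'; python3 -c "
from tr import *
step2(ds=1.3)"
```

```text
clock: 24.8
ee_pos: [0.5641, 0.1324, 0.1439]
eef_rot: [3.142, -0.0, 1.754]
force: [2.2, -2.0, -1.9]
width: 0.0212
t=24.80 s=142.9 y=15.7 Fn=2.34 Ft=-1.90 |F|=3.0 measdepth=0.50 cmddepth=0.44 lag=-0.10 z=0.1439 push=0.08
[[[0.026,0.005,0],0],[[0.025,0.004,0],0],[[0.025,0.004,0],0],[[0.026,0.004,0],0],[[0.025,0.003,0],0]] end y 21.8
```

```bash
python3 -m pendant '[[[0.026,0.005,0],0],[[0.025,0.004,0],0],[[0.025,0.004,0],0],[[0.026,0.004,0],0],[[0.025,0.003,0],0]]'; python3 -c "
from tr import *
step2(ds=1.3)"
```

```text
clock: 25.42
ee_pos: [0.5639, 0.1388, 0.1439]
eef_rot: [3.142, -0.0, 1.754]
force: [3.3, -2.5, -0.7]
width: 0.0211
t=25.43 s=149.3 y=21.6 Fn=3.02 Ft=-2.81 |F|=4.1 measdepth=0.54 cmddepth=0.49 lag=0.00 z=0.1439 push=-0.00
[[[0.026,0.002,0],0],[[0.026,0.001,0],0],[[0.026,0.001,0],0],[[0.025,0,0],0],[[0.026,-0.001,0],0]] end y 27.3
```

```bash
python3 -m pendant '[[[0.026,0.002,0],0],[[0.026,0.001,0],0],[[0.026,0.001,0],0],[[0.025,0,0],0],[[0.026,-0.001,0],0]]'; python3 -c "
from tr import *
step2(ds=1.3)"
```

```text
clock: 26.05
ee_pos: [0.5629, 0.1452, 0.1439]
eef_rot: [3.142, -0.0, 1.754]
force: [2.8, -0.5, -1.0]
width: 0.0212
t=26.05 s=155.9 y=27.0 Fn=2.57 Ft=-1.17 |F|=2.8 measdepth=0.55 cmddepth=0.49 lag=-0.10 z=0.1439 push=0.05
[[[0.026,-0.002,0],0],[[0.025,-0.003,0],0],[[0.026,-0.003,0],0],[[0.025,-0.004,0],0],[[0.026,-0.004,0],0]] end y 32.2
```

```bash
python3 -m pendant '[[[0.026,-0.002,0],0],[[0.025,-0.003,0],0],[[0.026,-0.003,0],0],[[0.025,-0.004,0],0],[[0.026,-0.004,0],0]]'; python3 -c "
from tr import *
step2(ds=1.2)"
```

```text
clock: 26.68
ee_pos: [0.5609, 0.1513, 0.1439]
eef_rot: [3.142, -0.0, 1.754]
force: [2.1, -1.2, -0.3]
width: 0.0211
t=26.68 s=162.5 y=31.9 Fn=1.54 Ft=-1.92 |F|=2.5 measdepth=0.57 cmddepth=0.53 lag=-0.10 z=0.1439 push=0.18
[[[0.023,-0.006,0],0],[[0.022,-0.008,0],0],[[0.023,-0.005,0],0],[[0.023,-0.007,0],0],[[0.023,-0.008,0],0]] end y 36.2
```

```bash
python3 -m pendant '[[[0.023,-0.006,0],0],[[0.022,-0.008,0],0],[[0.023,-0.005,0],0],[[0.023,-0.007,0],0],[[0.023,-0.008,0],0]]'; python3 -c "
from tr import *
step2(ds=1.2)"
```

```text
clock: 27.3
ee_pos: [0.5584, 0.1566, 0.144]
eef_rot: [3.141, 0.0, 1.754]
force: [4.2, -0.8, -0.1]
width: 0.0215
t=27.30 s=168.4 y=35.7 Fn=3.37 Ft=-2.60 |F|=4.3 measdepth=0.61 cmddepth=0.72 lag=0.00 z=0.1440 push=-0.04
[[[0.025,-0.006,0],0],[[0.025,-0.003,0],0],[[0.025,-0.003,0],0],[[0.025,0.0,0],0],[[0.025,0.002,0],0]] end y 40.9
```

```bash
python3 -m pendant '[[[0.025,-0.006,0],0],[[0.025,-0.003,0],0],[[0.025,-0.003,0],0],[[0.025,0,0],0],[[0.025,0.002,0],0]]'; python3 -c "
from tr import *
step2(ds=1.2)"
```

```text
clock: 27.92
ee_pos: [0.5566, 0.1623, 0.1439]
eef_rot: [-3.141, 0.001, 1.754]
force: [2.7, -2.5, -0.5]
width: 0.021
t=27.93 s=174.1 y=40.3 Fn=2.40 Ft=-2.76 |F|=3.7 measdepth=0.74 cmddepth=0.66 lag=0.30 z=0.1439 push=0.07
[[[0.025,0.003,0],0],[[0.025,0.004,0],0],[[0.024,0.008,0],0],[[0.024,0.009,0],0],[[0.023,0.01,0],0]] end y 46.7
```

```bash
python3 -m pendant '[[[0.025,0.003,0],0],[[0.025,0.004,0],0],[[0.024,0.008,0],0],[[0.024,0.009,0],0],[[0.023,0.01,0],0]]'; python3 -c "
from tr import *
step2(ds=1.2,Ft=2.5)"
```

```text
clock: 28.55
ee_pos: [0.557, 0.1682, 0.1437]
eef_rot: [-3.141, 0.001, 1.754]
force: [3.9, -4.3, -0.5]
width: 0.021
t=28.55 s=179.8 y=45.8 Fn=4.85 Ft=-3.21 |F|=5.8 measdepth=0.79 cmddepth=0.75 lag=0.71 z=0.1437 push=-0.28
[[[0.021,0.015,0],0],[[0.019,0.016,0],0],[[0.019,0.016,0],0],[[0.019,0.016,0],0],[[0.017,0.019,0],0]] end y 52.6
```

```bash
python3 -m pendant '[[[0.021,0.015,0],0],[[0.019,0.016,0],0],[[0.019,0.016,0],0],[[0.019,0.016,0],0],[[0.017,0.019,0],0]]'; python3 -c "
from tr import *
step2(ds=1.2,Ft=2.5)"
```

```text
clock: 29.18
ee_pos: [0.5593, 0.1733, 0.1433]
eef_rot: [-3.138, 0.002, 1.754]
force: [2.2, -4.3, -1.0]
width: 0.0213
t=29.18 s=185.1 y=51.4 Fn=4.15 Ft=-2.35 |F|=4.8 measdepth=0.72 cmddepth=0.47 lag=1.41 z=0.1433 push=-0.20
[[[0.014,0.02,0],0],[[0.012,0.022,0],0],[[0.012,0.021,0],0],[[0.011,0.022,0],0],[[0.009,0.023,0],0]] end y 58.0
```

```bash
python3 -m pendant '[[[0.014,0.02,0],0],[[0.012,0.022,0],0],[[0.012,0.021,0],0],[[0.011,0.022,0],0],[[0.009,0.023,0],0]]'; python3 -c "
from tr import *
step2(ds=1.2,nrow=4)"
```

```text
clock: 29.8
ee_pos: [0.5641, 0.1779, 0.1432]
eef_rot: [-3.139, 0.0, 1.754]
force: [-0.3, -4.3, -0.7]
width: 0.0212
t=29.80 s=191.6 y=57.6 Fn=3.45 Ft=-2.65 |F|=4.4 measdepth=0.62 cmddepth=0.27 lag=1.01 z=0.1432 push=-0.05
[[[0.006,0.024,0],0],[[0.008,0.023,0],0],[[0.008,0.022,0],0],[[0.01,0.022,0],0]] end y 61.9
```

```bash
python3 -m pendant '[[[0.006,0.024,0],0],[[0.008,0.023,0],0],[[0.008,0.022,0],0],[[0.01,0.022,0],0]]'; python3 -c "
from tr import *
step2(ds=1.2,nrow=3)"
```

```text
clock: 30.3
ee_pos: [0.5696, 0.1811, 0.1441]
eef_rot: [3.141, -0.001, 1.754]
force: [1.3, -0.3, -0.1]
width: 0.0211
t=30.30 s=197.9 y=62.7 Fn=1.01 Ft=0.90 |F|=1.4 measdepth=0.55 cmddepth=0.22 lag=-0.50 z=0.1441 push=0.24
[[[0.012,0.02,0],0],[[0.013,0.02,0],0],[[0.012,0.021,0],0]] end y 65.1
```

```bash
python3 -m pendant '[[[0.012,0.02,0],0],[[0.013,0.02,0],0],[[0.012,0.021,0],0]]'; python3 -c "
from tr import *
step2(ds=1.0,nrow=3,g=.9)"
```

```text
clock: 30.68
ee_pos: [0.5721, 0.1832, 0.144]
eef_rot: [3.141, -0.001, 1.754]
force: [-0.4, -0.5, -1.3]
width: 0.021
t=30.68 s=201.3 y=65.6 Fn=0.15 Ft=-0.65 |F|=0.7 measdepth=0.60 cmddepth=0.47 lag=-0.20 z=0.1440 push=0.51
[[[0.015,0.014,0],0],[[0.014,0.014,0],0],[[0.012,0.016,0],0]] end y 67.8
```

```bash
python3 -m pendant '[[[0.015,0.014,0],0],[[0.014,0.014,0],0],[[0.012,0.016,0],0]]'; python3 -c "
from tr import *
step2(ds=.8,nrow=3,g=.9)"
```

```text
clock: 31.05
ee_pos: [0.5738, 0.1851, 0.1439]
eef_rot: [3.142, 0.0, 1.754]
force: [0.1, -2.2, -1.0]
width: 0.021
t=31.05 s=204.0 y=68.0 Fn=1.63 Ft=-1.47 |F|=2.2 measdepth=0.80 cmddepth=1.00 lag=0.10 z=0.1439 push=0.25
[[[0.011,0.011,0],0],[[0.011,0.011,0],0],[[0.01,0.012,0],0]] end y 70.1
```

```bash
python3 -m pendant '[[[0.011,0.011,0],0],[[0.011,0.011,0],0],[[0.01,0.012,0],0]]'; python3 -c "
from tr import *
step2(ds=1.2,nrow=5)"
```

```text
clock: 31.42
ee_pos: [0.5753, 0.1869, 0.1439]
eef_rot: [3.141, 0.0, 1.754]
force: [0.5, -3.5, -1.1]
width: 0.0214
t=31.43 s=206.3 y=70.2 Fn=2.65 Ft=-2.29 |F|=3.5 measdepth=0.95 cmddepth=1.23 lag=0.20 z=0.1439 push=0.04
[[[0.015,0.017,0],0],[[0.016,0.017,0],0],[[0.016,0.016,0],0],[[0.017,0.016,0],0],[[0.017,0.016,0],0]] end y 76.0
```

```bash
python3 -m pendant '[[[0.015,0.017,0],0],[[0.016,0.017,0],0],[[0.016,0.016,0],0],[[0.017,0.016,0],0],[[0.017,0.016,0],0]]'; python3 -c "
from tr import *
step2(ds=1.2,nrow=5)"
```

```text
clock: 32.05
ee_pos: [0.5787, 0.1919, 0.144]
eef_rot: [3.141, 0.0, 1.754]
force: [0.8, -3.0, -0.4]
width: 0.0212
t=32.05 s=212.5 y=76.2 Fn=2.23 Ft=-2.21 |F|=3.1 measdepth=1.06 cmddepth=1.24 lag=0.00 z=0.1440 push=0.09
[[[0.019,0.014,0],0],[[0.019,0.013,0],0],[[0.018,0.014,0],0],[[0.02,0.012,0],0],[[0.019,0.012,0],0]] end y 82.0
```

```bash
python3 -m pendant '[[[0.019,0.014,0],0],[[0.019,0.013,0],0],[[0.018,0.014,0],0],[[0.02,0.012,0],0],[[0.019,0.012,0],0]]'; python3 -c "
from tr import *
step2(ds=1.2,nrow=5)"
```

```text
clock: 32.67
ee_pos: [0.581, 0.1972, 0.144]
eef_rot: [3.141, 0.0, 1.754]
force: [2.3, -3.8, -0.9]
width: 0.0211
t=32.67 s=218.5 y=81.9 Fn=3.47 Ft=-2.79 |F|=4.4 measdepth=1.16 cmddepth=1.34 lag=0.00 z=0.1440 push=-0.06
[[[0.02,0.012,0],0],[[0.021,0.011,0],0],[[0.021,0.01,0],0],[[0.021,0.009,0],0],[[0.021,0.008,0],0]] end y 87.9
```

```bash
python3 -m pendant '[[[0.02,0.012,0],0],[[0.021,0.011,0],0],[[0.021,0.01,0],0],[[0.021,0.009,0],0],[[0.021,0.008,0],0]]'; python3 -c "
from tr import *
step2(ds=1.3,nrow=5)"
```

```text
clock: 33.3
ee_pos: [0.5824, 0.2029, 0.144]
eef_rot: [3.141, -0.0, 1.754]
force: [3.0, -3.5, -1.0]
width: 0.0213
t=33.30 s=224.5 y=87.7 Fn=3.59 Ft=-2.93 |F|=4.6 measdepth=1.19 cmddepth=1.30 lag=0.00 z=0.1440 push=-0.07
[[[0.024,0.009,0],0],[[0.024,0.008,0],0],[[0.024,0.006,0],0],[[0.025,0.006,0],0],[[0.024,0.004,0],0]] end y 94.1
```

```bash
python3 -m pendant '[[[0.024,0.009,0],0],[[0.024,0.008,0],0],[[0.024,0.006,0],0],[[0.025,0.006,0],0],[[0.024,0.004,0],0]]'; python3 -c "
from tr import *
step2(ds=1.3,nrow=5)"
```

```text
clock: 33.92
ee_pos: [0.5829, 0.2091, 0.1439]
eef_rot: [3.141, -0.0, 1.754]
force: [3.2, -2.6, -0.7]
width: 0.0212
t=33.92 s=231.1 y=93.6 Fn=3.12 Ft=-2.71 |F|=4.1 measdepth=1.17 cmddepth=1.24 lag=-0.10 z=0.1439 push=-0.01
[[[0.025,0.004,0],0],[[0.025,0.002,0],0],[[0.025,0.002,0],0],[[0.025,0.001,0],0],[[0.026,-0.001,0],0]] end y 99.7
```

```bash
python3 -m pendant '[[[0.025,0.004,0],0],[[0.025,0.002,0],0],[[0.025,0.002,0],0],[[0.025,0.001,0],0],[[0.026,-0.001,0],0]]'; python3 -c "
from tr import *
step2(ds=1.3,nrow=5)"
```

```text
clock: 34.55
ee_pos: [0.5822, 0.2154, 0.144]
eef_rot: [3.141, -0.0, 1.754]
force: [4.2, -1.2, -1.2]
width: 0.0214
t=34.55 s=237.6 y=99.1 Fn=3.82 Ft=-2.08 |F|=4.3 measdepth=1.14 cmddepth=1.24 lag=-0.10 z=0.1440 push=-0.10
[[[0.025,0,0],0],[[0.025,-0.002,0],0],[[0.025,-0.003,0],0],[[0.025,-0.004,0],0],[[0.024,-0.005,0],0]] end y 104.6
```

```bash
python3 -m pendant '[[[0.025,0,0],0],[[0.025,-0.002,0],0],[[0.025,-0.003,0],0],[[0.025,-0.004,0],0],[[0.024,-0.005,0],0]]'; python3 -c "
from tr import *
step2(ds=1.2,nrow=4)"
```

```text
clock: 35.17
ee_pos: [0.5803, 0.2214, 0.1439]
eef_rot: [3.141, -0.0, 1.754]
force: [4.3, -1.2, -1.0]
width: 0.0211
t=35.17 s=244.2 y=103.9 Fn=3.46 Ft=-2.84 |F|=4.5 measdepth=1.10 cmddepth=1.15 lag=-0.10 z=0.1439 push=-0.05
[[[0.023,-0.005,0],0],[[0.023,-0.006,0],0],[[0.022,-0.007,0],0],[[0.022,-0.008,0],0]] end y 107.7
```

```bash
python3 -m pendant '[[[0.023,-0.005,0],0],[[0.023,-0.006,0],0],[[0.022,-0.007,0],0],[[0.022,-0.008,0],0]]'; python3 -c "
from tr import *
step2(ds=.5,nrow=2)"
```

```text
clock: 35.67
ee_pos: [0.5782, 0.2255, 0.1439]
eef_rot: [3.141, -0.0, 1.754]
force: [4.5, -1.1, -0.3]
width: 0.0209
t=35.67 s=249.0 y=106.9 Fn=3.26 Ft=-3.28 |F|=4.6 measdepth=1.03 cmddepth=1.09 lag=-0.10 z=0.1439 push=-0.03
[[[0.009,-0.003,0],0],[[0.009,-0.003,0],0]] end y 108.3
```

```bash
python3 -m pendant '[[[0.009,-0.003,0],0],[[0.009,-0.003,0],0],[[0,0,0],0]]'; python3 -m pendant '[[[0.07,0.17,0],0],[[0.07,0.17,0],0],[[0,0,-0.5],0],[[0,0,-0.6],0],[[0,0,-0.3],0]]'
python3 - <<'E'
from tr import *
s=ctrl.observe();dw=np.array([.502,-.1762,.2])-s['ee_pos'];print(s['ee_pos'],dw,tool(dw/10,1.754))
E
```

```text
clock: 36.05
ee_pos: [0.5777, 0.2264, 0.1439]
eef_rot: [3.141, -0.0, 1.754]
force: [5.0, 0.6, -0.8]
width: 0.0211
clock: 36.67
ee_pos: [0.5936, 0.2367, 0.2153]
eef_rot: [3.141, -0.0, 1.754]
force: [0.4, 0.1, -0.5]
width: 0.021
[0.59363807 0.23671297 0.21528637] [-0.09163807 -0.41291297 -0.01528637] [-0.779 -0.331  0.031]
```

```bash
python3 -m pendant '[[[-0.5,-0.21,0],0],[[-0.78,-0.33,0],0],[[-0.78,-0.33,0],0],[[-0.78,-0.33,0],0],[[-0.78,-0.33,0],0]]';python3 -m pendant '[[[-0.78,-0.33,0],0],[[-0.78,-0.33,0],0],[[-0.78,-0.33,0],0],[[-0.78,-0.33,0],0],[[-0.78,-0.33,0],0]]';python3 -m pendant '[[[-0.28,-0.12,0.1],0],[[0,0,0],0],[[0,0,0],0],[[0,0,0],0]]'
python3 - <<'E'
from tr import *
cv2.imwrite('pics/w6.png',optics.grab_frame('wrist')[:,:,::-1])
s=ctrl.observe();dw=np.array([.502,-.1762,.2])-s['ee_pos'];print(s['ee_pos'],s['eef_rot'],dw,tool(dw,1.754))
E
```

```text
clock: 37.3
ee_pos: [0.5499, 0.0433, 0.2132]
eef_rot: [-3.14, -0.001, 1.754]
force: [0.7, -0.3, -0.8]
width: 0.0213
clock: 37.92
ee_pos: [0.5043, -0.1634, 0.2133]
eef_rot: [-3.14, -0.001, 1.754]
force: [-0.8, -0.4, -1.5]
width: 0.0211
clock: 38.42
ee_pos: [0.502, -0.176, 0.2088]
eef_rot: [-3.142, -0.001, 1.755]
force: [-0.5, 0.4, -0.8]
width: 0.0214
[ 0.5020472  -0.17613832  0.20890723] [ 3.14157075e+00 -3.26725989e-04  1.75535080e+00] [-4.72048968e-05 -6.16757338e-05 -8.90722962e-03] [-0.001 -0.001  0.178]
```

View pics/w6.png

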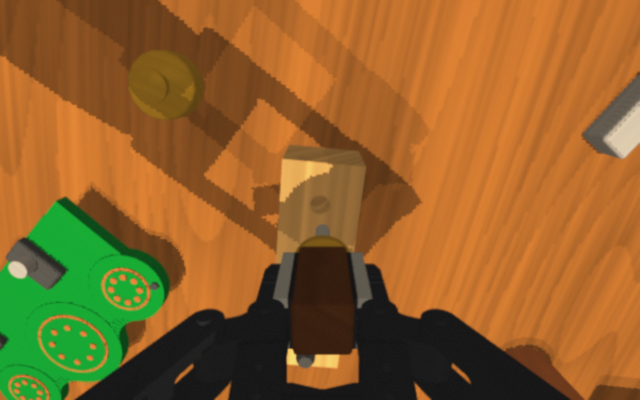

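```bash
python3 - <<'E'
from tr import *
s=ctrl.observe();M=model('wrist',s)
im=cv2.imread('pics/w6.png')[190:245,290:350]
cv2.imwrite('pics/w6z.png',cv2.resize(im,None,fx=10,fy=10,interpolation=cv2.INTER_CUBIC))
print('hole',plane(M,[(319.5,204)],.05),'tip',plane(M,[(322.5,226)],.089))
E
```

```text
hole [[ 0.50063354 -0.17582408  0.05      ]] tip [[ 0.50245954 -0.17465083  0.089     ]]
```

View pics/w6z.png

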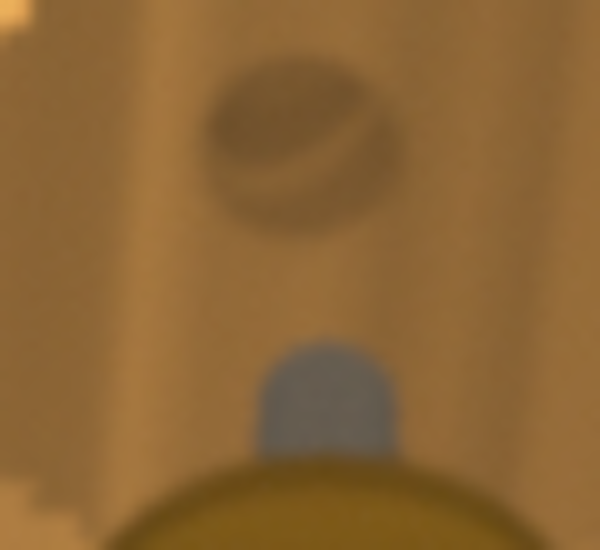

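```bash
python3 -m pendant '[[[0,-0.016,0.3],0],[[0,0,0.35],0],[[0,0,0.2],0],[[0,0,0],0],[[0,0,0],0]]';python3 -m pendant '[[[0,0,0.15],0],[[0,0,0.15],0],[[0,0,0.15],0],[[0,0,0],0]]'
```

```text
clock: 39.1
ee_pos: [0.5012, -0.1776, 0.1665]
eef_rot: [3.141, 0.0, 1.753]
force: [-0.3, -0.2, -0.8]
width: 0.0212
clock: 39.6
ee_pos: [0.5003, -0.1772, 0.1428]
eef_rot: [-3.14, -0.001, 1.754]
force: [1.0, -0.4, -1.1]
width: 0.0211
```

```bash
python3 -m pendant '[[[0,0,0.1],0],[[0,0,0.08],0],[[0,0,0.03],0],[[0,0,0],0],[[0,0,0],0]]'
```

```text
clock: 40.22
ee_pos: [0.5011, -0.1775, 0.1335]
eef_rot: [3.141, 0.0, 1.754]
force: [0.2, -0.1, -1.3]
width: 0.0213
```

```bash
python3 -m pendant '[[[0,0,0.02],0],[[0,0,0],0]]'; python3 -m pendant '[[[0,0,0.01],0],[[0,0,0],0]]'
```

```text
clock: 40.48
ee_pos: [0.5009, -0.1774, 0.1324]
eef_rot: [-3.142, -0.0, 1.754]
force: [-0.0, -0.2, -1.5]
width: 0.0212
clock: 40.72
ee_pos: [0.5009, -0.1774, 0.1318]
eef_rot: [-3.141, -0.0, 1.754]
force: [0.0, 0.1, -1.1]
width: 0.0208
```

```bash
python3 -m pendant '[[[0,0,0.005],0],[[0,0,0],0],[[0,0,0],0],[[0,0,0],0],[[0,0,0],0]]' 0; python3 -m pendant '[[[0,0,0],0],[[0,0,-0.1],0],[[0,0,-0.4],0],[[0,0,-0.6],0],[[0,0,-0.6],0]]';python3 -m pendant '[[[0,0,-0.6],0],[[0,0,0],0],[[0,0,0],0]]'
python3 - <<'E'
from tr import *
s=ctrl.observe();cv2.imwrite('pics/w7.png',optics.grab_frame('wrist')[:,:,::-1]);cv2.imwrite('pics/t7.png',optics.grab_frame('top')[:,:,::-1]);cv2.imwrite('pics/s7.png',optics.grab_frame('scene')[:,:,::-1])
import pickle;pickle.dump(s,open('w7.pkl','wb'));print(s['ee_pos'],s['eef_rot'],s['force'])
E
```

```text
clock: 41.35
ee_pos: [0.501, -0.1775, 0.1317]
eef_rot: [3.142, 0.0, 1.754]
force: [0.0, 0.6, 0.4]
width: 0.0851
clock: 41.98
ee_pos: [0.5009, -0.1774, 0.2177]
eef_rot: [-3.141, -0.0, 1.754]
force: [0.5, -0.3, -0.3]
width: 0.0852
clock: 42.35
ee_pos: [0.5005, -0.1772, 0.2459]
eef_rot: [-3.141, -0.001, 1.754]
force: [0.4, 0.0, -0.5]
width: 0.0855
[ 0.50048921 -0.17718895  0.24589962] [-3.14065910e+00 -7.75170661e-04  1.75357089e+00] [ 0.38841757  0.03917126 -0.49131535]
```

View pics/w7.png

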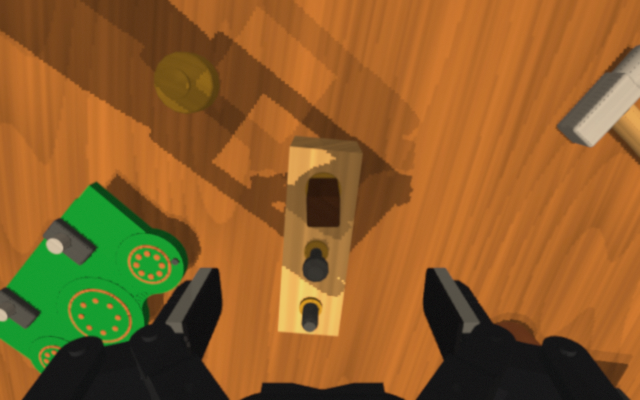

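View pics/s7.png

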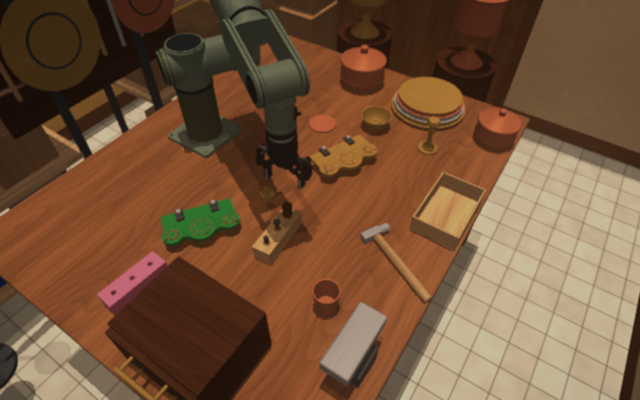

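```bash
python3 - <<'E'
from h import *
import pickle
s=pickle.load(open('w7.pkl','rb'));M=model('wrist',s)
im=cv2.imread('pics/w7.png');a=np.clip(im[160:250,280:370].astype(float)*2.2,0,255).astype(np.uint8)
cv2.imwrite('pics/w7z.png',cv2.resize(a,None,fx=6,fy=6,interpolation=cv2.INTER_CUBIC))
E
```

```text
(no output)
```

View pics/w7z.png

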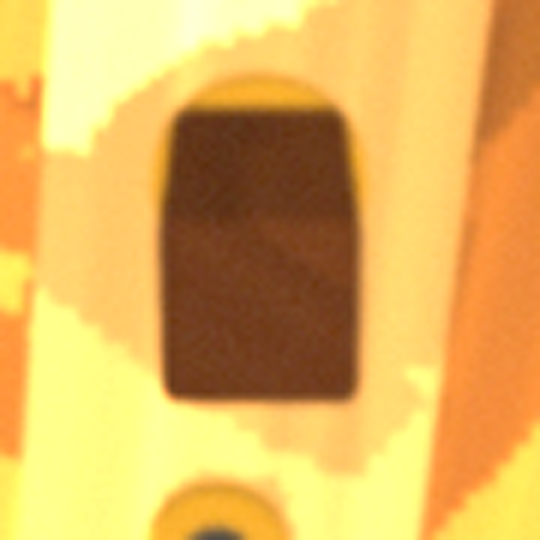

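```bash
python3 - <<'E'
from h import *
import pickle
s=pickle.load(open('w7.pkl','rb'));M=model('wrist',s)
z=lambda x,y:(280+(x+.5)/6-.5,160+(y+.5)/6-.5)
P=plane(M,[z(*p) for p in [(160,220),(360,220),(359,402),(164,400)]],.1)[:,:2]
print(P.mean(0),np.linalg.norm(P-np.roll(P,-1,0),axis=1))
ctrl.hand_in()
E
```

```text
[ 0.50134678 -0.1768154 ] [0.0212444  0.02106018 0.02134074 0.02082227]
the job is handed in; nothing more can be done
```

I traced the scriber along the whole scalloped edge from the near rivet to the far one, put it back in its own hole and handed in at about 42 s. No verdict was reported, so this rests on my own readings.

**Trace:** The highest force I read was about 6.6 N and typical readings were 3 to 5 N, but I only read it every 0.25 to 0.6 s, so peaks in between are not seen. Contact was light or lost twice, each time after the arm slipped free of friction. Touch went out at about 22 to 15 mm before the middle of the centre lobe. It also fell to about zero near y = +63 to +66 mm. I pressed back in both times, with no jump away from the edge. By my frame, contact forces of several newtons were read inside all ten checkpoint bands.

**Return:** The wrist camera shows the scriber upright in the hole with the collar down. The top of its handle is within about 1 mm of where it was before I picked it up. It is released, the gripper is open and about 10 cm above it, and the force reads close to zero.

**Other objects:** In the scene picture they look unmoved. I did not measure each one.

**Template position:** The camera and touch estimates agreed to about 1 mm. Late in the trace the edge lay about 0.5 mm further inward than that fit.

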